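# Clamp a saw-table roller in its V-block fixture

### The arm

A 6-joint arm with a two-finger parallel gripper is mounted at the origin on the work surface. World frame = base frame: x ahead of the robot, y to its left, z up, the work surface at z = 0. Lengths are in mm, angles in degrees, forces in N, time in s.
With the tool pointing down it reaches from about 250 to 775 mm from the base axis. Payload 4 kg.
Tool frame: the origin (TCP) lies at the very end of the fingers, on their centre line; the grasp point (between the pads) lies 19 mm behind it (manip.grasp_offset is the distance from the TCP to the grasp point, in mm); z points along the fingers, x is the direction in which the jaws open and shut, and the axes are right-handed (so a half turn about z gives the same grasp; the last joint's range is limited). The gripper opens to 94 mm and grips with 3 to 60 N. Pads are 16 mm wide; open, the fingers measure 119 mm over their backs; the gripper's body (75 mm by 177 mm) begins 78 mm behind the grasp point.
Start: joints at [-80.163, 4.996, 78.535, -0, 96.463, -5.907], TCP at [149.242, -529.384, 205.506] pointing down, gripper open.
Joint ranges: [-177.83, 177.83], [-43.37, 116.18], [15.69, 146.23], [-61.86, 241.86], [9.47, 152.12], [-147.06, 147.06]. Speed limits (degrees/s): [159.86, 159.86, 180, 180, 180, 180].

### API

Orientations are given as a 3x3 rotation matrix whose columns are the frame's x, y, z axes.
In Python, from station import status, cams, workorder, manip gives the robot as it stands.
- The arm moves only by the tool servo_tool, never from a script. Its argument "targets" is one flat list of numbers, 6 for each row, row after row: the shift along the tool's x, y, z each as a share of 0.4 m, from -1 to 1, then the turn, a rotation vector about the tool's x, y, z each as a share of 1.5 rad, from -1 to 1. A call has exactly 5 rows; each row is the pose to reach, as a shift and turn from the pose commanded when the call began, along the tool's axes at that moment; what a row does not reach only later rows make up. A row lasts 1/8 s, in which the tool goes at most 62.5 mm and 10.7 degrees, less where a joint would pass 70% of its speed; a pose out of reach is approached as far as the arm can. A call with a number of a shift or a turn outside -1 to 1 is refused whole. A call with a gripper value outside its range is refused whole. "fingers" is the closure, from 0 (fully open) to 1 (shut), set as the call begins (left out, the last holds). The fingers move at their own pace and stop on an object; the grip force is fixed at half the most. Time passes only in rows, so rows that repeat a pose let the fingers close, or fill a call up. It gives the time, the measured TCP pose, the force and the opening at its end, in the units of the state.
- status.get_obs(): the state, without advancing time (a new reading comes with each control period).
- cams.grab_frame(name): name is "scene" or "side" or "wrist"; returns a dict with "color" (420x560x3 uint8, blue, green, red), "fov_y" (degrees; the focal length in pixels is half the picture's height over the tangent of half this angle, whatever the lens; pixels are square), "cx", "cy" (the principal point, pixels), "extrinsics" (4x4, takes a point from world to camera coordinates). Camera axes: x right, y up, looking along -z (the intrinsics and any distortion apply to the point x, -y, -z); pixel columns grow to the right and rows downward; lengths in mm; the calibration is good to about 2 mm. A picture is of the moment at which its call begins. There is no depth.
- workorder.job_done(): hands the job in, once; it reports no verdict.
The state is a dict: "t": time; "q": joint angles; "joint_velocities": joint speeds; "effort": joint torques, N m; "tcp_pos": TCP position; "tcp_rot": TCP orientation; "ft_force": force on the tool from outside, world axes, zero at the start; "wrist_torque": the same for the moment, N m; "finger_gap": finger opening in mm.
Only numpy, scipy, OpenCV 4.12 (cv2) and the standard library are available. Lean on these libraries where they do the work, as an engineer would, in place of code of your own. Each camera call takes 0.05 s, during which the arm holds its last target.

### The job

Take the edge roller from the plywood rack and lay it gently in the two V-blocks of the blue fixture so that it lies centred, slid along the V until its end bears lightly on the sprung foot of the red end stop. Then swing the strap over and press its orange bar down gently until the strap's foot is firmly sprung against the roller and the strap holds it by itself. The screws of the stop and the strap are left at a different setting every time, so find both contacts by feel, and leave the can, wrench, offcut and jar where they are.

Things in the scene. Friction and masses are not known exactly. Their poses are not given: they have to be found in the camera images.
- roller: Loose edge roller, 0.36 to 0.59 kg: steel shaft 24 mm in diameter, 180 mm long, with a grey plastic sleeve 36 mm in diameter, 70 mm long around its middle. Origin at the middle of its axis; its y axis runs along the shaft (same either way round). It starts in the plywood rack, level along the rack's y axis, axis 40 mm above the table. Grip it across the sleeve from above.
- rack: Fixed plywood rack: base 90 x 160 mm, 10 mm thick. The shaft rests in two notched cheeks, 16 mm wide, 42 mm tall, centred 66 mm either side of the middle along its y axis; the sleeve hangs free between them. Origin under its centre on the table.
- fixture: Fixed blue plate, x -60 to 115, y -112 to 138 mm, 12 mm thick. Two steel V-blocks at y = -66 and +66 mm, 20 mm wide, tops at z = 64 mm, 90 degree V's 40 mm across; 112 mm free between them. Origin on the table under the middle of the V axis, which runs along y; a seated roller's axis is at x = 0, z = 60 mm. Red stop at the +y end; strap hinge posts at x = 85 mm, 110 mm tall.
- stop: Red bracket fixed at the fixture's y = +120 mm, with a screw along the V axis that carries a black foot, 18 mm in diameter, facing the roller's end. Origin on the V axis (z = 60 mm), mid-thickness (14 mm). The foot's face stands 24 to 36 mm from it towards -y of the fixture (unknown setting), so a roller touching it has its middle at y = -6 to +6 mm.
- stop_axis (a point): Same point as the stop's origin. The stop's foot is sprung: 2.5 N per mm, 6 mm of travel. About 3 to 6 N on it is right, over 14 N is too much. Friction in the V keeps a pushed roller against it when let go.
- strap: Aluminium clamp strap, 26 mm wide, 8 mm thick. Origin on its hinge axis, which runs along the fixture's y axis. It starts open, pointing up and leaning 0.13 to 0.38 rad past upright, away from the V (to +x of the fixture); closed it lies level over the roller's middle, pointing to -x. The hinge is stiff and stays where it is put: moving the strap takes about 3 to 5 N at the orange bar.
- strap_pad (a point): Point in the strap, mid-thickness, 85 mm from the hinge: over the roller's axis when closed. A screw here (brass head on top) carries a black foot, 20 mm in diameter, whose face stands 17 to 27 mm below this point (unknown setting), so it meets the sleeve with the strap level, give or take 0.1 rad. The foot is sprung: 4 N per mm, 6 mm of travel.
- strap_hinge (a point): Point on the strap's hinge axis, middle of the strap: x = 85, y = 0, z = 100 mm in the fixture's frame.
- strap_bar (a point): Middle of the orange cross bar at the strap's free end: 12 mm in diameter, 76 mm long along the fixture's y axis, 140 mm from the hinge axis. Push it over from behind, then press down from above. 8 to 12 N down on the bar puts about 6 to 14 N on the roller, which is right; some 5 to 9 N stays when let go. Over 22 N on the roller is too much.
- spray_can: Bystander: yellow-labelled can 54 mm in diameter, 150 mm tall, standing loose. Origin under its centre.
- wrench: Bystander: loose wrench 170 mm long, lying on the table. Origin under its middle.
- offcut: Bystander: loose plywood offcut 100 x 70 x 36 mm. Origin under its centre.
- grease_jar: Bystander: jar with blue cap, 64 mm in diameter, 75 mm tall, loose. Origin under its centre.
Things that resemble listed ones, but are neither listed nor needed, are in the scene too. What is meant by the roller is not green, pink or purple, and is the smaller of those in its own colour.

How it is judged:
By the outcome, as a careful person would: the job done as asked, in the order asked, and still so for the second after the job is handed in, with the robot touching nothing.
It also fails if it takes over 72 s, if anything falls off the work surface, if the arm or the gripper's body presses on something with over 40 N, if the wrist force passes 120 N, or if a joint passes its speed limit or range.

## Working session

There is one attempt and no reset: what is moved stays moved. The work goes in short steps, Python scripts to look and compute and a tool call to move; the robot and the scene stay as the last step left them, time stands still between calls to the robot, and variables do not carry over. Pictures are saved under pics/ and viewed, and the job is handed in when it is done.

Besides the shell and the picture viewer there is one more tool, called in YAML: its name, and indented under it one key for each argument. servo_tool: Moves the arm, as the interface text tells. Its arguments: {"type":"object","properties":{"targets":{"type":"array","items":{"type":"number"}},"fingers":{"type":"number"}},"required":["targets"]}

```bash
ls; mkdir -p pics; cat > h.py <<'E'
import numpy as np, cv2
from station import status, cams, workorder, manip
def grab(n,fn=None):
    f=cams.grab_frame(n)
    if fn: cv2.imwrite('pics/'+fn,f['color'])
    return f
E
python3 - <<'E'
from h import *
import pickle
o=status.get_obs();print(o, manip.__dict__ if hasattr(manip,'__dict__') else manip)
D={}
for n in ['scene','side','wrist']:
    f=grab(n,n+'0.png');D[n]=f
    print(n,{k:v for k,v in f.items() if k!='color'})
pickle.dump(D,open('d0.pkl','wb'))
E
```

```text
pics
{'t': 0.0, 'q': array([-8.01622376e+01,  5.03882792e+00,  7.86230720e+01, -3.28857969e-04,
        9.64633184e+01, -5.90689291e+00]), 'joint_velocities': array([ 0.06654158,  0.02386648,  0.03759129,  0.01282193, -0.00082513,
       -0.04771178]), 'effort': array([ 3.04068162e-04, -3.40185106e+01, -3.02425790e+01,  7.16456026e-02,
        3.29014775e-02, -1.61985531e-04]), 'tcp_pos': array([ 149.14556314, -528.82489519,  204.32167896]), 'tcp_rot': array([[ 2.71349641e-01, -9.62480768e-01, -3.79026424e-04],
       [-9.62478386e-01, -2.71349817e-01,  2.15235968e-03],
       [-2.17445355e-03, -2.19237285e-04, -9.99997612e-01]]), 'ft_force': array([0.17816439, 0.45157162, 0.2567211 ]), 'wrist_torque': array([-0.01568008, -0.00272146,  0.04882453]), 'finger_gap': 93.96719845154601} {}
scene {'fov_y': 54.902658335472985, 'cx': 277.0458700600824, 'cy': 208.06694007219053, 'extrinsics': array([[ 6.83957188e-02,  9.97622522e-01, -8.44568000e-03,
         4.74025294e+01],
       [-7.45595843e-01,  5.67382085e-02,  6.63978625e-01,
         3.52771072e+02],
       [ 6.62879223e-01, -3.91162
[... 322 characters left out ...]

       [ 4.14015584e-01, -5.07699933e-01,  7.55534165e-01,
        -3.28898027e+02],
       [-4.69377825e-01,  5.92083578e-01,  6.55073656e-01,
        -8.99351948e+02],
       [ 0.00000000e+00,  0.00000000e+00,  0.00000000e+00,
         1.00000000e+00]])}
wrist {'fov_y': 66.76091378154008, 'cx': 276.46368178171633, 'cy': 206.99681209707788, 'extrinsics': array([[ 2.70903269e-01, -9.62603258e-01, -2.52724674e-03,
        -5.49068724e+02],
       [ 9.26319169e-01,  2.61404184e-01, -2.71294396e-01,
         2.91633628e+01],
       [ 2.61809502e-01,  7.11535015e-02,  9.62493098e-01,
        -3.93108821e+02],
       [ 0.00000000e+00,  0.00000000e+00,  0.00000000e+00,
         1.00000000e+00]])}
```

View pics/scene0.png

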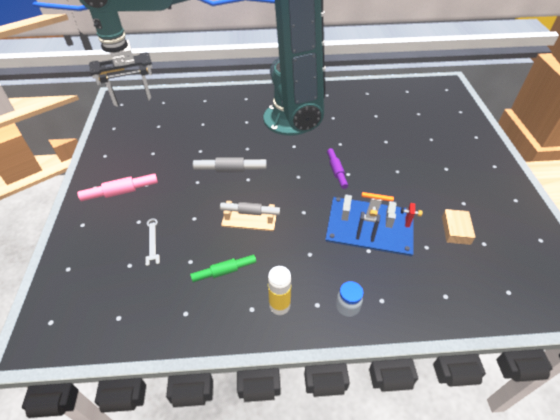

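View pics/side0.png

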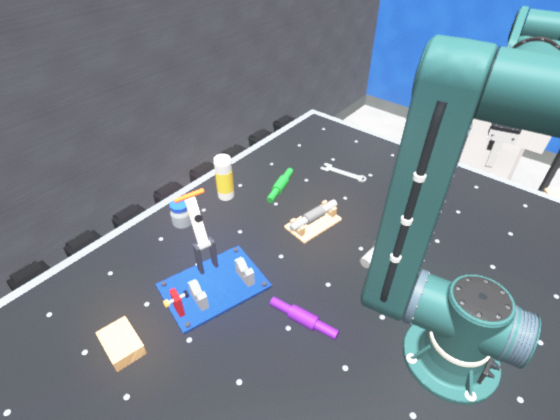

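View pics/wrist0.png

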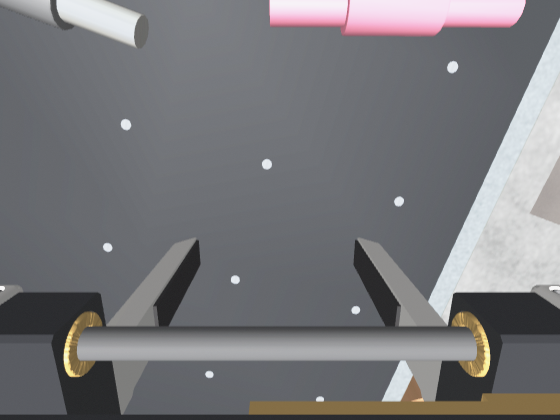

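Candidates in the scene view: a pink roller at (118,187), a large grey one on the table at (230,163), a grey one in the rack at (250,209), a green one at (224,267) and a purple one at (337,167). The description (smaller of the grey ones, in the rack) points to (250,209), so I'll check that in crops.

```bash
python3 - <<'E'
import pickle,cv2,numpy as np
D=pickle.load(open('d0.pkl','rb'))
s=D['scene']['color'];d=D['side']['color']
def c(im,x,y,w,h,k): return cv2.resize(im[y:y+h,x:x+w],None,fx=k,fy=k,interpolation=cv2.INTER_CUBIC)
cv2.imwrite('pics/c1.png',c(s,185,140,110,100,7)[:, :770])
cv2.imwrite('pics/c2.png',c(s,320,180,110,75,7))
cv2.imwrite('pics/c3.png',c(d,150,180,130,145,4))
cv2.imwrite('pics/c4.png',c(d,275,190,80,60,8))
E
```

```text
(no output)
```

View pics/c1.png

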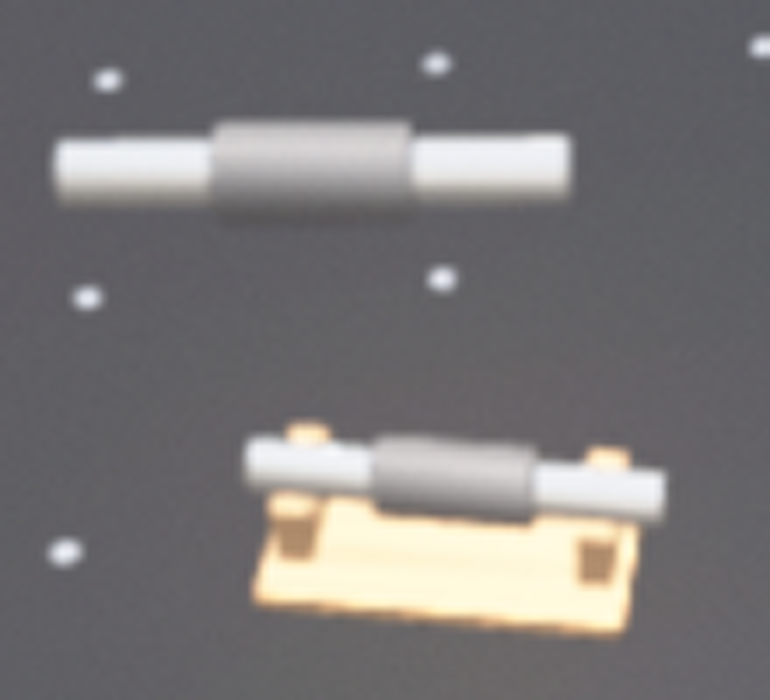

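View pics/c2.png

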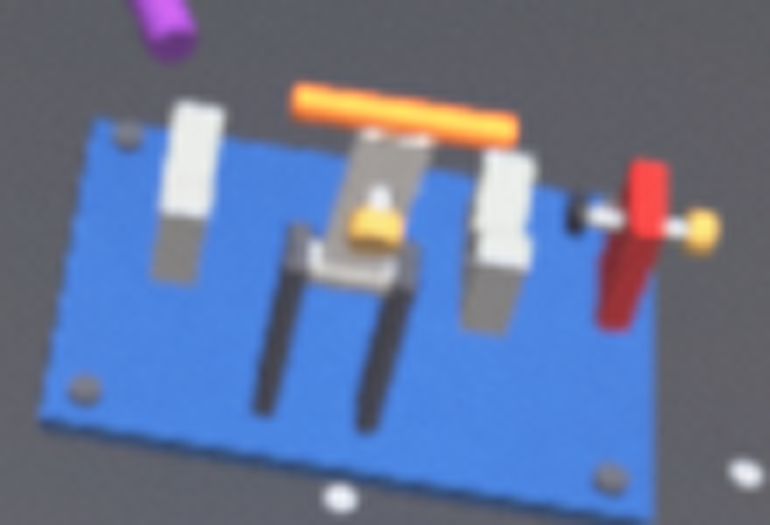

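View pics/c3.png

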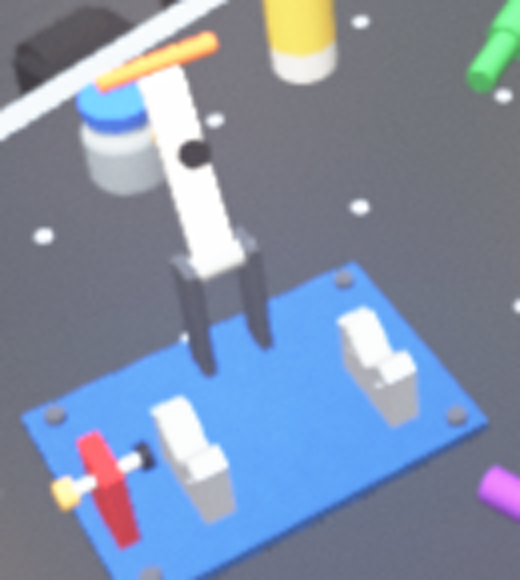

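View pics/c4.png

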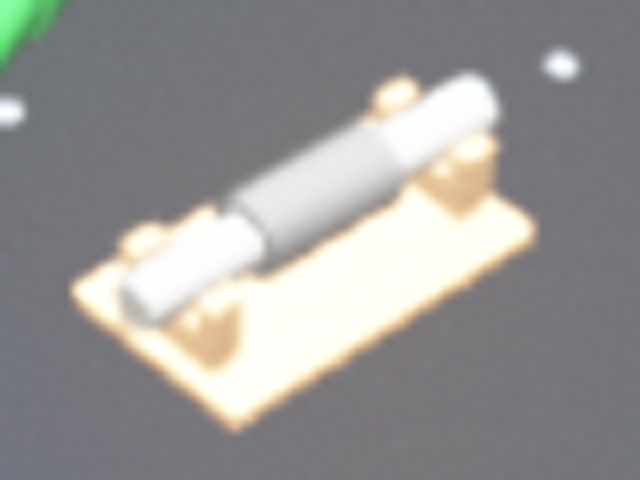

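```bash
cat >> h.py <<'E'
def ray(f,u,v):
    H=f['color'].shape[0];F=H/2/np.tan(np.radians(f['fov_y'])/2)
    E=f['extrinsics'];R=E[:3,:3];c=-R.T@E[:3,3]
    d=np.array([(u-f['cx'])/F,-(v-f['cy'])/F,-1.]);d=R.T@d
    return c,d/np.linalg.norm(d)
def proj(f,P):
    H=f['color'].shape[0];F=H/2/np.tan(np.radians(f['fov_y'])/2)
    p=f['extrinsics']@np.r_[P,1];return np.array([f['cx']+F*p[0]/-p[2],f['cy']-F*p[1]/-p[2]])
def onz(f,u,v,z):
    c,d=ray(f,u,v);return c+d*(z-c[2])/d[2]
def tri(a,b):
    A=np.zeros((3,3));y=np.zeros(3);L=[]
    for f,u,v in (a,b):
        c,d=ray(f,u,v);M=np.eye(3)-np.outer(d,d);A+=M;y+=M@c;L.append((M,c))
    P=np.linalg.solve(A,y);return P,[np.linalg.norm(M@(P-c)) for M,c in L]
E
python3 - <<'E'
from h import *
import pickle
D=pickle.load(open('d0.pkl','rb'));S=D['scene'];d=D['side']
np.set_printoptions(precision=1,suppress=True)
pts={'endL':((220.3,206.1),(335.2,201.9)),'endR':((279.9,210.4),(292.5,227.1)),'mid':((250,208.6),(314.8,213.8)),
'pl -x-y':((333.9,197.1),(271.75,285.5)),'pl +x-y':((325.7,240),(238.75,245.5)),'pl+x+y':((413.6,253.6),(156.25,284.5)),
'brass stop':((420.3,212.9),(166.4,303.5)),'redtop':((413,204),(173,290)),
'bar L':((362.3,194.3),(203,190.7)),'bar R':((393.6,198.6),(175.5,201))}
for k,(a,b) in pts.items():
    P,e=tri((S,*a),(d,*b));print(k,P,np.array(e),'sc z12',onz(S,*a,12),onz(d,*b,12))
# holes
for f in (S,d):
    g=cv2.cvtColor(f['color'],cv2.COLOR_BGR2GRAY)
    n,l,st,ce=cv2.connectedComponentsWithStats((g>180).astype('uint8'))
    print([list(onz(f,*c,0)[:2].round(0)) for s,c in zip(st[1:],ce[1:]) if 6<s[4]<40 and c[1]>120])
E
```

```text
endL [ 478.8 -256.    40.8] [3.7 3.7] sc z12 [ 456. -257.   12.] [ 495.3 -292.    12. ]
endR [511.4 -77.4  42.9] [4.6 4.6] sc z12 [488. -72.  12.] [ 529.8 -109.1   12. ]
mid [ 495.6 -167.    41.6] [4.9 4.9] sc z12 [ 473.5 -164.3   12. ] [ 512.8 -201.8   12. ]
pl -x-y [439.1 102.1   8.3] [3.3 3.3] sc z12 [444.8 103.8  12. ] [436.  101.1  12. ]
pl +x-y [606.8  50.4   7.6] [3.6 3.6] sc z12 [612.4  52.4  12. ] [602.4  49.7  12. ]
pl+x+y [675.2 290.1   9.6] [3.8 3.8] sc z12 [678.5 292.5  12. ] [671.2 287.8  12. ]
brass stop [569.8 329.4  60.5] [3.1 3.1] sc z12 [530.9 357.2  12. ] [603.3 309.5  12. ]
redtop [563.2 304.6  92.8] [0.4 0.4] sc z12 [493.  345.6  12. ] [623.5 272.   12. ]
bar L [641.8 118.3 231.9] [2.5 2.5] sc z12 [439.6 196.4  12. ] [871.9 -61.   12. ]
bar R [662.3 189.1 233.1] [4.1 4.1] sc z12 [465.7 291.2  12. ] [900.5  32.8  12. ]
[[np.float64(48.0), np.float64(-64.0)], [np.float64(331.0), np.float64(171.0)], [np.float64(455.0), np.float64(248.0)], [np.float64(499.0), np.float64(222.0)], [np.float64(490.0), np.float64(2.0)], [np.float64(508.0), np.float64(322.0)], [np.float6
[... 1504 characters left out ...]
 np.float64(-4.0)], [np.float64(10.0), np.float64(-343.0)], [np.float64(811.0), np.float64(337.0)], [np.float64(329.0), np.float64(-3.0)], [np.float64(602.0), np.float64(264.0)], [np.float64(-151.0), np.float64(-344.0)], [np.float64(651.0), np.float64(338.0)], [np.float64(811.0), np.float64(507.0)], [np.float64(170.0), np.float64(-2.0)], [np.float64(330.0), np.float64(168.0)], [np.float64(491.0), np.float64(338.0)], [np.float64(-150.0), np.float64(-173.0)], [np.float64(651.0), np.float64(507.0)], [np.float64(170.0), np.float64(168.0)], [np.float64(331.0), np.float64(338.0)], [np.float64(491.0), np.float64(508.0)], [np.float64(-151.0), np.float64(-2.0)], [np.float64(10.0), np.float64(168.0)]]
```

The rack roller at (250,209) is clearly smaller than the loose grey one at (230,163), so it is the one I want. The table hole grid projects regularly, which means there is no lens distortion. The cameras are offset by a few mm in y. I'll move over the rack for a wrist view.

```bash
cat >> h.py <<'E'
from scipy.spatial.transform import Rotation as Ro
def Rt(yaw,tilt=0):
    "tool down, tool x at world yaw; tilt: tool rotated about its own y (deg)"
    y=np.radians(yaw);x=np.array([np.cos(y),np.sin(y),0]);z=np.array([0,0,-1.])
    return np.c_[x,np.cross(z,x),z]@Ro.from_euler('y',tilt,degrees=True).as_matrix()
def go(P,R=None):
    o=status.get_obs();R0=o['tcp_rot']
    s=R0.T@(np.array(P)-o['tcp_pos'])/400
    r=np.zeros(3) if R is None else Ro.from_matrix(R0.T@R).as_rotvec()/1.5
    print('t',o['t'],'pos',o['tcp_pos'].round(1),'F',o['ft_force'].round(2),'gap',round(o['finger_gap'],1))
    print('shift',s.round(4),'turn',r.round(4))
E
python3 - <<'E'
from h import *
go([495,-166,190],Rt(-10.3))
f=cams.grab_frame('wrist');o=status.get_obs();E=f['extrinsics'];c=-E[:3,:3].T@E[:3,3]
print('cam in tool',o['tcp_rot'].T@(c-o['tcp_pos']),E[:3,:3]@o['tcp_rot'],proj(f,o['tcp_pos']))
E
```

```text
t 0.15 pos [ 149.2 -529.   204.6] F [ 0.15 -0.85 -0.27] gap 93.6
shift [-0.6387 -1.0784  0.0377] turn [-7.000e-04  9.000e-04 -7.441e-01]
cam in tool [   0.19450827  -78.32392116 -180.23861784] [[ 9.99999388e-01  4.83164398e-04  9.94912765e-04]
 [ 1.94986676e-04 -9.62460709e-01  2.71420974e-01]
 [ 1.08870540e-03 -2.71420614e-01 -9.62460215e-01]] [276.50076444 250.30929375]
```

servo_tool:
  targets: [-0.08,-0.13,0.004,0,0,-0.1,-0.16,-0.26,0.008,0,0,-0.2,-0.24,-0.39,0.012,0,0,-0.3,-0.32,-0.52,0.016,0,0,-0.4,-0.4,-0.65,0.02,0,0,-0.5]

```text
t: 0.82
tcp_pos: [357.0, -303.2, 197.4]
tcp_rot: [[0.857, -0.515, 0.0], [-0.515, -0.857, -0.0], [0.0, 0.0, -1.0]]
ft_force: [0.6, 0.6, 0.1]
finger_gap: 93.8
```

```bash
python3 - <<'E'
from h import *
go([495,-166,190],Rt(-10.3))
E
```

```text
t 0.825 pos [ 357.  -303.2  197.4] F [0.59 0.58 0.1 ] gap 93.8
shift [ 0.1188 -0.4717  0.0185] turn [ 1.000e-04 -3.000e-04 -2.411e-01]
```

servo_tool:
  targets: [0.03,-0.12,0.005,0,0,-0.08,0.06,-0.24,0.01,0,0,-0.16,0.1,-0.36,0.015,0,0,-0.24,0.119,-0.46,0.0185,0,0,-0.241,0.119,-0.46,0.0185,0,0,-0.241]

```text
t: 1.45
tcp_pos: [493.3, -170.3, 189.3]
tcp_rot: [[0.984, -0.179, -0.001], [-0.179, -0.984, 0.001], [-0.001, -0.001, -1.0]]
ft_force: [-0.1, 0.1, -0.1]
finger_gap: 94.0
```

```bash
python3 - <<'E'
from h import *
go([495,-166,190],Rt(-10.3))
f=grab('wrist','w1.png')
import pickle;pickle.dump(f,open('w1.pkl','wb'))
E
```

```text
t 1.45 pos [ 493.3 -170.3  189.3] F [-0.12  0.15 -0.15] gap 94.0
shift [ 0.0024 -0.0113 -0.0016] turn [-0.0004  0.0008 -0.0003]
```

View pics/w1.png

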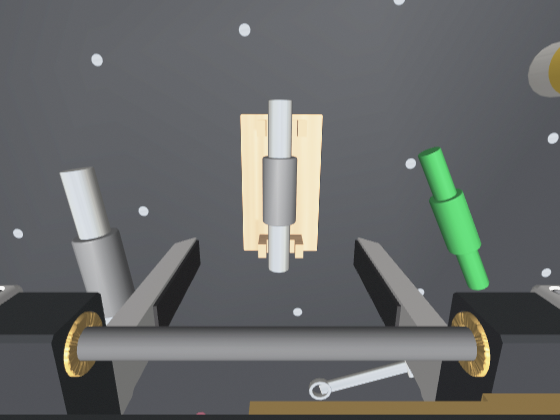

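Wrist view: the rack roller runs from (280,100) to (279,271), with the sleeve at x 263–297 and centred near (280,190). It sits square between the fingers.

```bash
python3 - <<'E'
from h import *
import pickle
np.set_printoptions(precision=1,suppress=True)
f=pickle.load(open('w1.pkl','rb'));D=pickle.load(open('d0.pkl','rb'))
g=f['color'].astype(int)
cv2.imwrite('pics/w1c.png',cv2.resize(f['color'][90:285,230:330],None,fx=3,fy=3,interpolation=cv2.INTER_CUBIC))
print('ends',onz(f,280,100,40),onz(f,279.,271,46))
print('shoulder',onz(f,280,157,52),onz(f,279.7,224,52),'mid',onz(f,280,157,40),onz(f,279.7,224,40))
for y in (130,190,245): print(y,[tuple(g[y,x]) for x in range(256,306,4)])
h=cv2.cvtColor(f['color'],cv2.COLOR_BGR2GRAY)
n,l,st,ce=cv2.connectedComponentsWithStats((h>150).astype('uint8'))
print([list(onz(f,*c,0)[:2].round(1)) for s,c in zip(st[1:],ce[1:]) if 20<s[4]<200])
P,e=tri((f,280,190),(D['scene'],250,208.6));print('tri sleeve',P,e)
P,e=tri((f,280,100),(D['scene'],279.9,210.4));print('tri end',P,e)
E
```

```text
ends [512.8 -77.3  40. ] [ 479.6 -256.    46. ]
shoulder [ 503.1 -130.7   52. ] [ 490.4 -199.6   52. ] mid [ 503.  -132.1   40. ] [ 489.8 -203.6   40. ]
130 [(np.int64(201), np.int64(232), np.int64(244)), (np.int64(196), np.int64(228), np.int64(243)), (np.int64(194), np.int64(227), np.int64(242)), (np.int64(125), np.int64(128), np.int64(128)), (np.int64(214), np.int64(213), np.int64(208)), (np.int64(225), np.int64(221), np.int64(217)), (np.int64(229), np.int64(223), np.int64(219)), (np.int64(227), np.int64(224), np.int64(218)), (np.int64(202), np.int64(203), np.int64(200)), (np.int64(196), np.int64(228), np.int64(243)), (np.int64(194), np.int64(226), np.int64(242)), (np.int64(195), np.int64(228), np.int64(243)), (np.int64(195), np.int64(228), np.int64(243))]
190 [(np.int64(206), np.int64(234), np.int64(245)), (np.int64(191), np.int64(224), np.int64(241)), (np.int64(128), np.int64(127), np.int64(126)), (np.int64(159), np.int64(157), np.int64(156)), (np.int64(178), np.int64(176), np.int64(175)), (np.int64(194), np.int64(193), np.int64(192)), (np.int64(188), np.int64(187), np.int64(186)
[... 915 characters left out ...]
49.3), np.float64(-3.4)], [np.float64(489.1), np.float64(0.2)], [np.float64(803.0), np.float64(-75.9)], [np.float64(328.1), np.float64(0.3)], [np.float64(810.5), np.float64(-171.0)], [np.float64(649.9), np.float64(-170.9)], [np.float64(328.0), np.float64(-170.7)], [np.float64(166.9), np.float64(-170.7)], [np.float64(810.4), np.float64(-341.5)], [np.float64(117.1), np.float64(-238.4)], [np.float64(821.3), np.float64(-365.9)], [np.float64(651.7), np.float64(-340.3)], [np.float64(488.6), np.float64(-341.6)]]
tri sleeve [ 497.2 -164.9   39.2] [np.float64(1.6090849519355195), np.float64(1.6090849519355768)]
tri end [512.8 -75.5  40.3] [np.float64(1.772991335239364), np.float64(1.772991335239398)]
```

View pics/w1c.png

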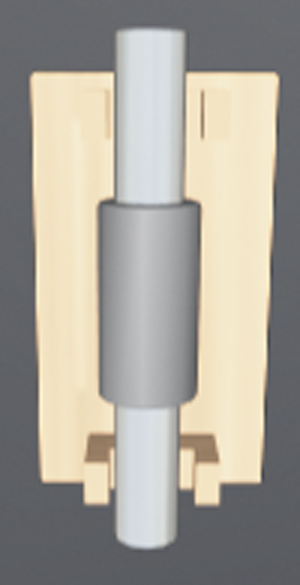

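```bash
python3 - <<'E'
from h import *
go([496.5,-166,60],Rt(-10.5))
go([496.5,-166,22],Rt(-10.5))
E
```

```text
t 1.5 pos [ 492.4 -171.6  189.5] F [-0.14  0.12  0.26] gap 94.2
shift [ 0.0079 -0.0157  0.3239] turn [0.0003 0.0009 0.0007]
t 1.5 pos [ 492.4 -171.6  189.5] F [-0.14  0.12  0.26] gap 94.2
shift [ 0.0081 -0.0158  0.4189] turn [0.0003 0.0009 0.0007]
```

servo_tool:
  targets: [0.008,-0.0155,0.08,0,0,0,0.008,-0.0155,0.2,0,0,0,0.008,-0.0155,0.3,0,0,0,0.008,-0.0155,0.36,0,0,0,0.008,-0.0155,0.36,0,0,0]

```text
t: 2.12
tcp_pos: [494.0, -167.3, 43.9]
tcp_rot: [[0.983, -0.185, -0.005], [-0.185, -0.983, 0.002], [-0.005, -0.001, -1.0]]
ft_force: [-0.4, -0.3, 0.1]
finger_gap: 94.4
```

```bash
python3 - <<'E'
from h import *
go([496.5,-166,22],Rt(-10.5))
f=grab('wrist','w2.png')
go([496.5,-166,22],Rt(-10.5))
E
```

```text
t 2.125 pos [ 494.  -167.3   43.9] F [-0.43 -0.32  0.13] gap 94.4
shift [ 0.006  -0.0042  0.0547] turn [-0.0004  0.0035 -0.0021]
t 2.175 pos [ 495.5 -167.7   45.8] F [-0.4   0.12 -0.42] gap 94.3
shift [ 0.0018 -0.0046  0.0595] turn [ 0.0001  0.001  -0.0019]
```

View pics/w2.png

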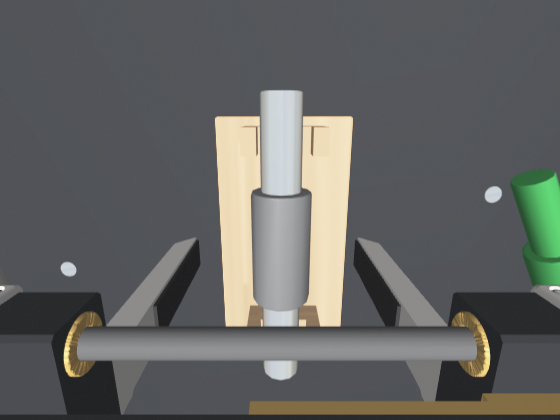

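The sleeve is centred at about (281,245), midway between the fingers. Next I'll lower and close.

servo_tool:
  targets: [0.003,-0.004,0.03,0,0,0,0.003,-0.004,0.057,0,0,0,0.003,-0.004,0.057,0,0,0,0.003,-0.004,0.057,0,0,0,0.003,-0.004,0.057,0,0,0]

```text
t: 2.8
tcp_pos: [498.4, -165.6, 23.8]
tcp_rot: [[0.983, -0.183, 0.001], [-0.183, -0.983, -0.0], [0.001, 0.0, -1.0]]
ft_force: [0.4, -0.7, 0.1]
finger_gap: 93.9
```

servo_tool:
  targets: [0,0,0,0,0,0,0,0,0,0,0,0,0,0,0,0,0,0,0,0,0,0,0,0,0,0,0,0,0,0]
  fingers: 1

```text
t: 3.42
tcp_pos: [498.1, -165.5, 23.3]
tcp_rot: [[0.983, -0.183, 0.0], [-0.183, -0.983, -0.0], [0.0, 0.0, -1.0]]
ft_force: [1.1, 0.1, 0.0]
finger_gap: 47.5
```

```bash
python3 - <<'E'
from h import *
go([496.5,-166,120],Rt(-10.5))
E
```

```text
t 3.425 pos [ 498.1 -165.5   23.3] F [1.05 0.11 0.03] gap 47.5
shift [-0.0036  0.0021 -0.2418] turn [ 0.     -0.     -0.0009]
```

servo_tool:
  targets: [0,0,0,0,0,0,0,0,0,0,0,0,0,0,0,0,0,0,0,0,0,0,0,0,0,0,0,0,0,0]

```text
t: 4.05
tcp_pos: [497.3, -165.3, 23.3]
tcp_rot: [[0.983, -0.183, -0.002], [-0.183, -0.983, 0.0], [-0.002, 0.0, -1.0]]
ft_force: [-4.5, 0.8, 3.8]
finger_gap: 35.4
```

servo_tool:
  targets: [0,0,-0.02,0,0,0,0,0,-0.08,0,0,0,0,0,-0.2,0,0,0,0,0,-0.32,0,0,0,0,0,-0.4,0,0,0]

```text
t: 4.68
tcp_pos: [499.4, -165.7, 185.4]
tcp_rot: [[0.983, -0.183, 0.004], [-0.183, -0.983, -0.001], [0.004, 0.0, -1.0]]
ft_force: [0.1, 0.5, -4.9]
finger_gap: 34.8
```

```bash
python3 - <<'E'
from h import *
go([500,130,210],Rt(-16.3))
E
```

```text
t 4.675 pos [ 499.4 -165.7  185.4] F [ 0.12  0.54 -4.94] gap 34.8
shift [-0.1337 -0.727  -0.0624] turn [ 0.0001 -0.0028  0.0668]
```

servo_tool:
  targets: [-0.02,-0.12,-0.02,0,0,0.01,-0.05,-0.26,-0.04,0,0,0.03,-0.07,-0.4,-0.06,0,0,0.05,-0.09,-0.52,-0.06,0,0,0.067,-0.12,-0.655,-0.06,0,0,0.067]

```text
t: 5.3
tcp_pos: [499.4, 102.7, 206.5]
tcp_rot: [[0.96, -0.282, 0.001], [-0.282, -0.96, 0.0], [0.001, -0.001, -1.0]]
ft_force: [1.5, 0.8, -4.9]
finger_gap: 35.0
```

servo_tool:
  targets: [0,0,0,0,0,0,0,0,0,0,0,0,0,0,0,0,0,0,0,0,0,0,0,0,0,0,0,0,0,0]

```text
t: 5.92
tcp_pos: [499.1, 100.1, 207.3]
tcp_rot: [[0.959, -0.283, 0.0], [-0.283, -0.959, -0.0], [0.0, 0.0, -1.0]]
ft_force: [0.2, 0.5, -6.3]
finger_gap: 35.2
```

```bash
python3 - <<'E'
from h import *
import pickle
go([500,100,210],Rt(-16.3))
f=grab('wrist','w3.png');pickle.dump(f,open('w3.pkl','wb'))
E
```

```text
t 5.925 pos [499.1 100.1 207.3] F [ 0.24  0.55 -6.3 ] gap 35.2
shift [ 0.0022 -0.0004 -0.0069] turn [ 0.     -0.0001 -0.0013]
```

View pics/w3.png

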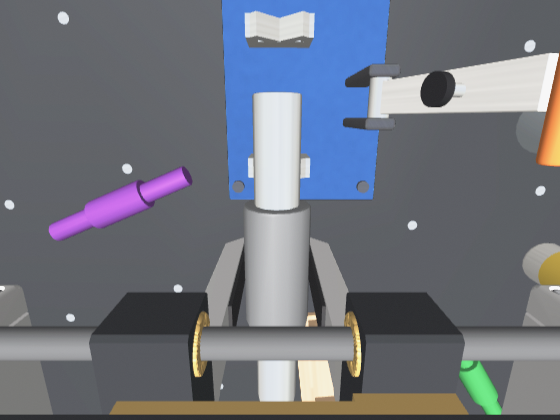

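The near and far V-blocks show at rows 168 and 30, but the held roller hides the V axis. I'll step sideways for an unoccluded view.

```bash
python3 - <<'E'
from h import *
go([408,172,220],Rt(-16.3))
E
```

```text
t 5.975 pos [499.1 100.3 207.3] F [-0.73  0.24 -5.1 ] gap 35.2
shift [-0.2691 -0.1077 -0.0318] turn [-0.     -0.0001 -0.0011]
```

servo_tool:
  targets: [-0.09,-0.036,-0.01,0,0,0,-0.18,-0.07,-0.02,0,0,0,-0.269,-0.108,-0.03,0,0,0,-0.269,-0.108,-0.03,0,0,0,-0.269,-0.108,-0.03,0,0,0]

```text
t: 6.6
tcp_pos: [408.2, 172.3, 219.4]
tcp_rot: [[0.96, -0.281, 0.001], [-0.281, -0.96, -0.0], [0.001, 0.0, -1.0]]
ft_force: [-1.1, -0.6, -5.3]
finger_gap: 35.1
```

servo_tool:
  targets: [0,0,0,0,0,0,0,0,0,0,0,0,0,0,0,0,0,0,0,0,0,0,0,0,0,0,0,0,0,0]

```text
t: 7.22
tcp_pos: [407.9, 172.6, 219.2]
tcp_rot: [[0.96, -0.281, -0.0], [-0.281, -0.96, -0.0], [-0.0, 0.0, -1.0]]
ft_force: [0.1, 0.3, -4.6]
finger_gap: 35.1
```

```bash
python3 - <<'E'
from h import *
import pickle
f=grab('wrist','w4.png');o=status.get_obs();pickle.dump(f,open('w4.pkl','wb'));print(o['tcp_pos'])
cv2.imwrite('pics/w4c.png',cv2.resize(f['color'][0:230,310:560],None,fx=3,fy=3,interpolation=cv2.INTER_CUBIC)[:600,:750])
E
```

```text
[407.85110651 172.61176482 219.25068534]
```

View pics/w4.png

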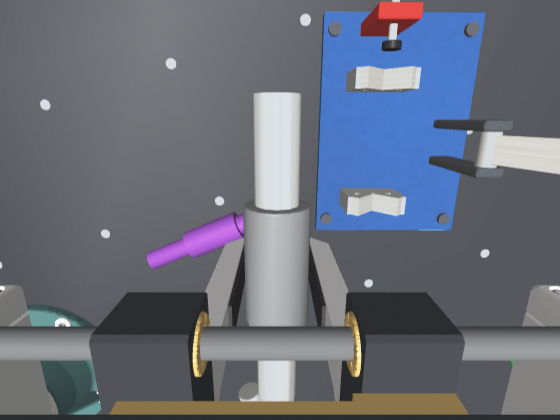

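View pics/w4c.png

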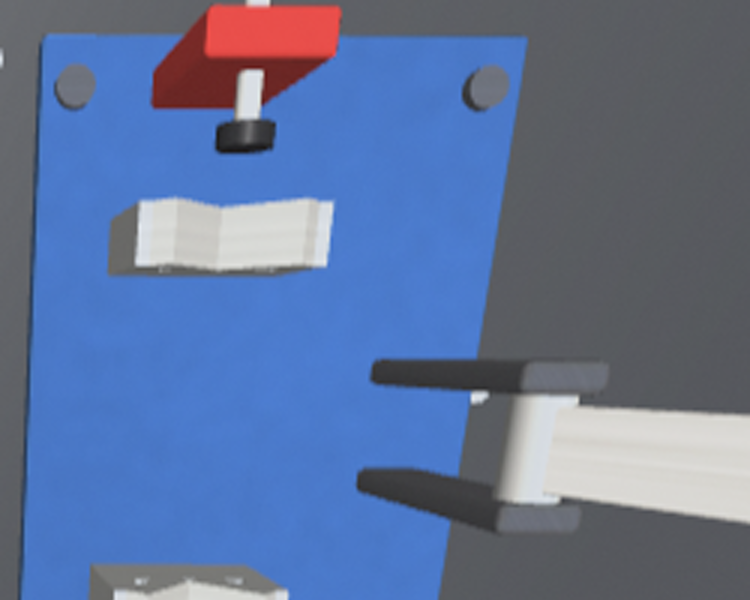

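```bash
python3 - <<'E'
from h import *
import pickle
f=pickle.load(open('w4.pkl','rb'))
cv2.imwrite('pics/w4d.png',cv2.resize(f['color'][170:245,305:475],None,fx=4.5,fy=4.5,interpolation=cv2.INTER_CUBIC))
E
```

```text
(no output)
```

View pics/w4d.png

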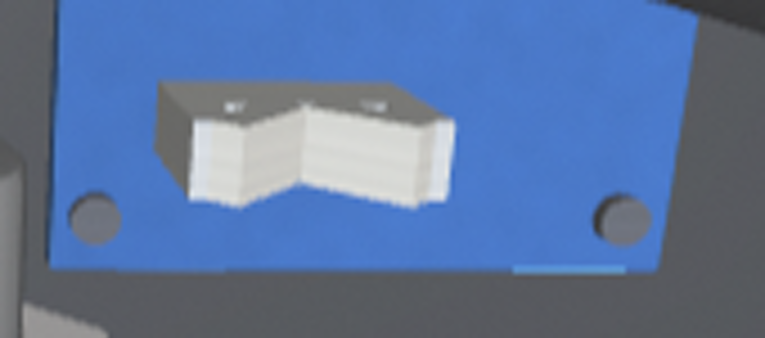

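```bash
python3 - <<'E'
from h import *
import pickle
np.set_printoptions(precision=1,suppress=True)
f=pickle.load(open('w4.pkl','rb'))
far=lambda x,y:(310+x/3-.33,y/3-.33); near=lambda x,y:(305+x/4.5-.4,170+y/4.5-.4)
T=[]
for n,xy,p in [('F -56?',far,(138,200,-28,76,64)),('',far,(333,201,28,76,64)),('',far,(135,265,-28,56,64)),('',far,(328,268,28,56,64)),
 ('N',near,(195,121,-28,-56,64)),('',near,(455,121,28,-56,64)),('',near,(190,200,-28,-76,64)),('',near,(448,201,28,-76,64)),
 ('NV',near,(306,105,0,-56,44)),('',near,(301,182,0,-76,44)),('FV',far,(220,207,0,76,44)),('',far,(218,270,0,56,44)),
 ('pl',far,(43,33,-60,138,12)),('pl',far,(527,38,115,138,12)),('pl',near,(50,268,-60,-112,12)),('pl',near,(657,271,115,-112,12))]:
    P=onz(f,*xy(p[0],p[1]),p[4]);print(n,P,p[2:]);T.append((P[:2],p[2:4]))
W=np.array([t[0] for t in T]);L=np.array([t[1] for t in T],float)
for s in (slice(0,8),slice(0,12),slice(12,16),slice(0,16)):
    w=W[s];l=L[s];wc=w.mean(0);lc=l.mean(0);U,_,V=np.linalg.svd((l-lc).T@(w-wc));R=(U@V).T
    t=wc-R@lc;r=w-(l@R.T+t);print('yaw',np.degrees(np.arctan2(R[1,0],R[0,0])),'org',t,'rms',r.std(), r.round(1).tolist())
h=cv2.cvtColor(f['color'],cv2.COLOR_BGR2GRAY)
n,l,st,ce=cv2.connectedComponentsWithStats((h>150).astype('uint8'))
print([list(onz(f,*c,0)[:2].round(1)) for s,c in zip(st[1:],ce[1:]) if 20<s[4]<200])
E
```

```text
F -56? [516.7 272.1  64. ] (-28, 76, 64)
 [577.3 254.   64. ] (28, 76, 64)
 [511.4 253.   64. ] (-28, 56, 64)
 [572.3 234.2  64. ] (28, 56, 64)
N [480.3 147.   64. ] (-28, -56, 64)
 [540.4 129.4  64. ] (28, -56, 64)
 [474.7 127.9  64. ] (-28, -76, 64)
 [535.2 109.9  64. ] (28, -76, 64)
NV [511.4 137.1  44. ] (0, -56, 44)
 [506.  117.4  44. ] (0, -76, 44)
FV [548.5 263.5  44. ] (0, 76, 44)
 [543.8 243.5  44. ] (0, 56, 44)
pl [509.5 339.7  12. ] (-60, 138, 12)
pl [675.9 289.1  12. ] (115, 138, 12)
pl [438.7 100.7  12. ] (-60, -112, 12)
pl [605.2  50.9  12. ] (115, -112, 12)
yaw -16.440544835643177 org [526.  190.9] rms 2.636998604133783 [[-4.0, 0.4], [2.9, -1.9], [-3.6, 0.5], [3.6, -2.6], [-3.0, 1.8], [3.3, 0.1], [-3.0, 1.9], [3.8, -0.2]]
yaw -16.450361711931723 org [526.5 190.8] rms 2.218566623646041 [[-4.5, 0.6], [2.4, -1.7], [-4.1, 0.6], [3.1, -2.4], [-3.5, 2.0], [2.9, 0.2], [-3.4, 2.1], [3.4, -0.0], [0.7, 0.1], [1.0, -0.4], [0.4, -0.2], [1.5, -0.9]]
yaw -16.59736140583 org [527.2 190.5] rms 0.6323353572664352 [[0.3, -0.2], [-1.0, -0.8], [0.9, 0.4], [-0.2, 0.6]]
yaw -16.552177176940315 org [526.7 190.7] rms 1.9643654674875377 [[-4.8, 0.6], [2.1, -1.5], [-4.4, 0.7], [2.9, -2.2], [-3.6, 2.0], [2.8, 0.3], [-3.5, 2.1], [3.3, 0.0], [0.6, 0.1], [1.0, -0.4], [0.1, -0.1], [1.2, -0.8], [1.0, -0.4], [-0.4, -1.1], [1.4, 0.3], [0.2, 0.4]]
[[np.float64(489.6), np.float64(340.3)], [np.float64(581.4), np.float64(300.8)], [np.float64(328.7), np.float64(340.2)], [np.float64(167.7), np.float64(340.5)], [np.float64(328.6), np.float64(169.5)], [np.float64(344.4), np.float64(129.2)], [np.float64(167.8), np.float64(169.6)], [np.float64(649.9), np.float64(-1.3)], [np.float64(283.0), np.float64(64.5)], [np.float64(489.5), np.float64(-1.3)], [np.float64(-5.3), np.float64(135.6)], [np.float64(273.0), np.float64(49.8)], [np.float64(737.7), np.float64(-82.6)], [np.float64(50.2), np.float64(61.6)]]
```

```bash
cat >> h.py <<'E'
ORG=np.array([526.8,190.7,0]);YAW=-16.5
EX=np.array([np.cos(np.radians(YAW)),np.sin(np.radians(YAW)),0]);EY=np.array([-EX[1],EX[0],0]);EZ=np.array([0,0,1.])
def fix(x,y,z): return ORG+x*EX+y*EY+z*EZ
def infix(P): d=np.array(P)-ORG; return np.array([d@EX,d@EY,d[2]])
def axgoal(x,y,z,tilt=12,h=16.7):
    R=Rt(YAW,tilt); return fix(x,y,z)+h*R[:,2],R
def rd(h=16.7):
    o=status.get_obs();A=o['tcp_pos']-h*o['tcp_rot'][:,2];F=o['ft_force']
    print('t %.2f'%o['t'],'axis in fix',infix(A).round(2),'F fix',np.round([F@EX,F@EY,F[2]],2),'tau',o['wrist_torque'].round(2),'gap %.1f'%o['finger_gap'])
E
python3 - <<'E'
from h import *
import pickle
np.set_printoptions(precision=2,suppress=True)
f=pickle.load(open('w4.pkl','rb'));S=pickle.load(open('d0.pkl','rb'))['scene']
print('block top corner',tri((f,310+45-.33,88),(S,389.3,201.4)))
rd();go(*axgoal(0,-14,120))
E
```

```text
block top corner (array([514.22, 254.67,  54.9 ]), [np.float64(1.59626754261559), np.float64(1.5962675426155382)])
t 7.28 axis in fix [-108.91  -51.13  235.95] F fix [ 0.05  0.47 -4.93] tau [-0.02  0.02  0.01] gap 35.5
t 7.275 pos [407.9 172.6 219.3] F [ 0.18  0.44 -4.93] gap 35.5
shift [ 0.28 -0.09  0.29] turn [-0.    0.14  0.  ]
```

servo_tool:
  targets: [0.07,-0.02,0.03,0,0.05,0,0.14,-0.045,0.09,0,0.1,0,0.21,-0.07,0.15,0,0.14,0,0.28,-0.09,0.22,0,0.14,0,0.28,-0.09,0.28,0,0.14,0]

```text
t: 7.9
tcp_pos: [526.2, 175.6, 105.7]
tcp_rot: [[0.939, -0.282, 0.199], [-0.275, -0.959, -0.059], [0.207, 0.001, -0.978]]
ft_force: [-0.1, -0.7, -6.4]
finger_gap: 35.5
```

servo_tool:
  targets: [0,0,0,0,0,0,0,0,0,0,0,0,0,0,0,0,0,0,0,0,0,0,0,0,0,0,0,0,0,0]

```text
t: 8.52
tcp_pos: [525.6, 175.8, 108.0]
tcp_rot: [[0.938, -0.281, 0.201], [-0.275, -0.96, -0.058], [0.209, -0.001, -0.978]]
ft_force: [0.7, -0.6, -5.3]
finger_gap: 35.2
```

```bash
python3 - <<'E'
from h import *
rd();go(*axgoal(0,-14,75))
f=grab('wrist','w5.png');g=grab('side','s5.png');
cv2.imwrite('pics/s5c.png',cv2.resize(g['color'][150:340,120:330],None,fx=3,fy=3,interpolation=cv2.INTER_CUBIC))
rd()
E
```

```text
t 8.53 axis in fix [ -0.38 -14.65 124.31] F fix [ 0.8  -0.36 -5.31] tau [ 0.    0.23 -0.04] gap 35.2
t 8.525 pos [525.6 175.8 108. ] F [ 0.66 -0.57 -5.31] gap 35.2
shift [-0.0249 -0.0015  0.1208] turn [-0.0008 -0.001   0.0019]
t 8.62 axis in fix [ -0.51 -14.74 123.9 ] F fix [ 0.17  0.42 -6.  ] tau [ 0.01  0.18 -0.  ] gap 35.0
```

View pics/w5.png

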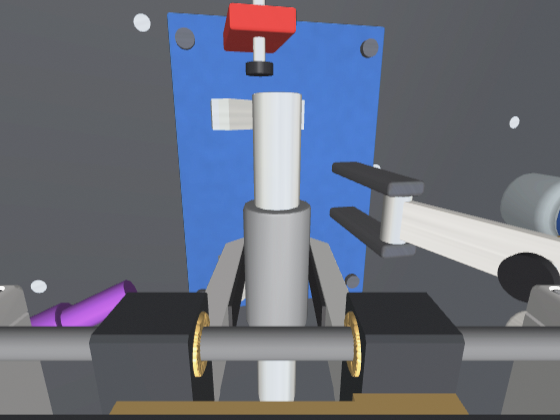

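View pics/s5c.png

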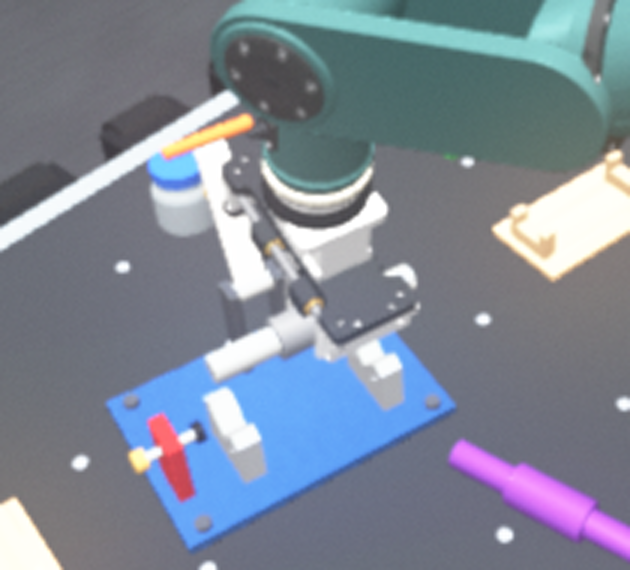

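Roller over the V's; strap and posts are clear of the gripper. Lowering.

servo_tool:
  targets: [-0.006,0,0.03,0,0,0,-0.013,0,0.06,0,0,0,-0.02,0,0.09,0,0,0,-0.024,-0.001,0.115,0,0,0,-0.024,-0.001,0.117,0,0,0]

```text
t: 9.25
tcp_pos: [525.0, 175.7, 57.8]
tcp_rot: [[0.939, -0.281, 0.197], [-0.275, -0.96, -0.06], [0.206, 0.002, -0.979]]
ft_force: [-0.7, 0.2, -5.3]
finger_gap: 35.1
```

servo_tool:
  targets: [0,0,0,0,0,0,0,0,0,0,0,0,0,0,0,0,0,0,0,0,0,0,0,0,0,0,0,0,0,0]

```text
t: 9.88
tcp_pos: [525.9, 176.0, 59.6]
tcp_rot: [[0.939, -0.281, 0.2], [-0.275, -0.96, -0.059], [0.209, 0.0, -0.978]]
ft_force: [-0.0, -0.4, -5.2]
finger_gap: 35.3
```

```bash
python3 - <<'E'
from h import *
rd();go(*axgoal(0,-14,63))
f=grab('wrist','w6.png');g=grab('side','s6.png');
cv2.imwrite('pics/s6c.png',cv2.resize(g['color'][150:340,120:330],None,fx=3,fy=3,interpolation=cv2.INTER_CUBIC))
rd()
E
```

```text
t 9.88 axis in fix [ -0.14 -14.39  75.92] F fix [ 0.08 -0.4  -5.2 ] tau [ 0.02  0.23 -0.04] gap 35.3
t 9.875 pos [525.9 176.   59.6] F [-0.04 -0.4  -5.2 ] gap 35.3
shift [-0.0064 -0.001   0.0317] turn [-0.0004 -0.0005  0.002 ]
t 9.97 axis in fix [ -0.16 -14.43  75.85] F fix [-0.14 -0.33 -4.86] tau [0.05 0.18 0.02] gap 35.1
```

View pics/w6.png

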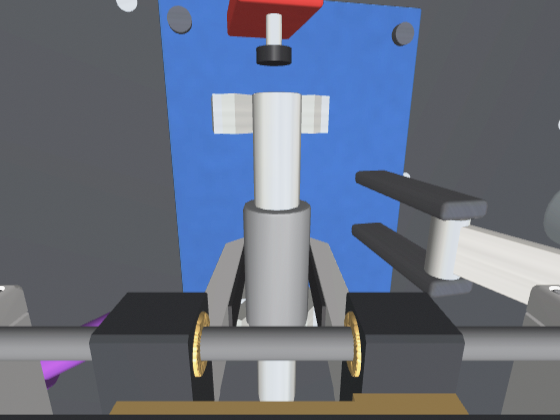

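View pics/s6c.png

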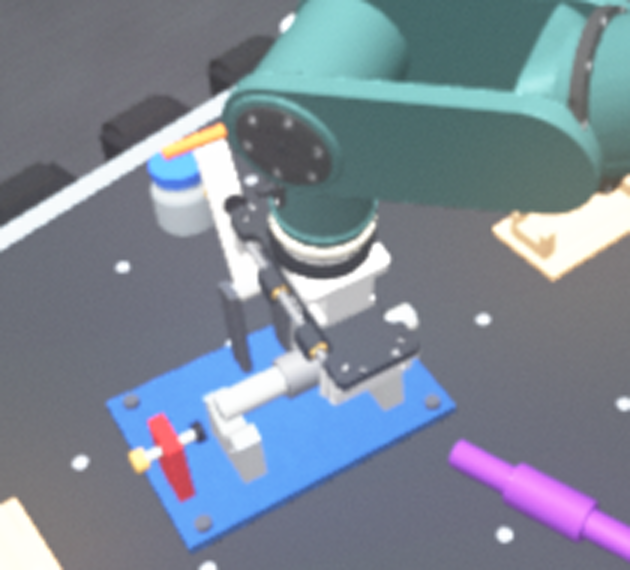

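servo_tool:
  targets: [-0.001,0,0.005,0,0,0,-0.002,0,0.01,0,0,0,-0.003,0,0.015,0,0,0,-0.004,0,0.02,0,0,0,-0.005,0,0.024,0,0,0]

```text
t: 10.6
tcp_pos: [525.9, 175.9, 49.4]
tcp_rot: [[0.939, -0.281, 0.2], [-0.275, -0.96, -0.059], [0.208, 0.0, -0.978]]
ft_force: [0.1, 0.3, -5.4]
finger_gap: 35.4
```

servo_tool:
  targets: [-0.0004,0,0.002,0,0,0,-0.0008,0,0.004,0,0,0,-0.0012,0,0.006,0,0,0,-0.0015,0,0.0075,0,0,0,-0.0015,0,0.0075,0,0,0]

```text
t: 11.22
tcp_pos: [525.9, 175.9, 46.6]
tcp_rot: [[0.939, -0.281, 0.2], [-0.275, -0.96, -0.059], [0.208, 0.0, -0.978]]
ft_force: [1.0, -0.1, -5.5]
finger_gap: 35.4
```

```bash
python3 - <<'E'
from h import *
rd();go(*axgoal(0,-14,60))
E
```

```text
t 11.22 axis in fix [ -0.1  -14.44  62.9 ] F fix [ 0.94  0.2  -5.52] tau [ 0.03  0.26 -0.02] gap 35.4
t 11.225 pos [525.9 175.9  46.6] F [ 0.96 -0.08 -5.52] gap 35.4
shift [-0.0013 -0.0011  0.0071] turn [-0.0003 -0.0004  0.0019]
```

servo_tool:
  targets: [-0.0002,0,0.001,0,0,0,-0.0004,0,0.002,0,0,0,-0.0006,0,0.003,0,0,0,-0.0007,0,0.0037,0,0,0,-0.0007,0,0.0037,0,0,0]

```text
t: 11.85
tcp_pos: [526.0, 175.9, 45.1]
tcp_rot: [[0.939, -0.281, 0.2], [-0.275, -0.96, -0.059], [0.209, 0.0, -0.978]]
ft_force: [0.4, -0.4, -4.2]
finger_gap: 35.3
```

```bash
python3 - <<'E'
from h import *
rd()
E
```

```text
t 11.85 axis in fix [-1.000e-02 -1.438e+01  6.148e+01] F fix [ 0.49 -0.25 -4.18] tau [0.04 0.19 0.01] gap 35.3
```

servo_tool:
  targets: [0,-0.003,0,0,0,0,0,-0.006,0,0,0,0,0,-0.009,0,0,0,0,0,-0.012,0,0,0,0,0,-0.015,0,0,0,0]

```text
t: 12.48
tcp_pos: [527.8, 181.8, 45.1]
tcp_rot: [[0.939, -0.281, 0.2], [-0.275, -0.96, -0.059], [0.209, 0.0, -0.978]]
ft_force: [-0.5, -0.1, -5.5]
finger_gap: 35.5
```

servo_tool:
  targets: [0,-0.001,0,0,0,0,0,-0.002,0,0,0,0,0,-0.003,0,0,0,0,0,-0.004,0,0,0,0,0,-0.005,0,0,0,0]

```text
t: 13.1
tcp_pos: [528.3, 183.6, 45.1]
tcp_rot: [[0.939, -0.281, 0.2], [-0.275, -0.96, -0.059], [0.209, 0.0, -0.978]]
ft_force: [1.7, 0.2, -5.1]
finger_gap: 35.3
```

```bash
python3 - <<'E'
from h import *
rd();g=grab('wrist','w7.png');rd()
E
```

```text
t 13.10 axis in fix [-4.000e-02 -6.390e+00  6.147e+01] F fix [ 1.56  0.63 -5.15] tau [-0.04  0.12 -0.05] gap 35.3
t 13.15 axis in fix [-3.000e-02 -6.340e+00  6.147e+01] F fix [ 1.03 -0.93 -5.33] tau [-0.03  0.13 -0.03] gap 35.5
```

View pics/w7.png

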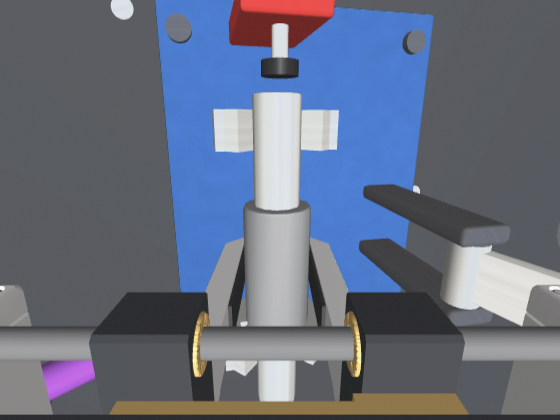

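The wrist view shows the foot face at row ~77 and the roller end at row ~95, a gap of about 8 mm. I'll advance slowly.

servo_tool:
  targets: [0,-0.002,0,0,0,0,0,-0.004,0,0,0,0,0,-0.006,0,0,0,0,0,-0.008,0,0,0,0,0,-0.01,0,0,0,0]

```text
t: 13.78
tcp_pos: [529.4, 187.5, 45.1]
tcp_rot: [[0.939, -0.281, 0.2], [-0.275, -0.96, -0.059], [0.209, 0.0, -0.978]]
ft_force: [1.1, -1.8, -3.9]
finger_gap: 35.7
```

servo_tool:
  targets: [0,-0.001,0,0,0,0,0,-0.002,0,0,0,0,0,-0.003,0,0,0,0,0,-0.004,0,0,0,0,0,-0.004,0,0,0,0]

```text
t: 14.4
tcp_pos: [529.9, 189.1, 45.2]
tcp_rot: [[0.939, -0.281, 0.2], [-0.275, -0.96, -0.059], [0.209, -0.0, -0.978]]
ft_force: [0.5, -0.8, -4.4]
finger_gap: 35.1
```

```bash
python3 - <<'E'
from h import *
rd();g=grab('wrist','w8.png');rd()
cv2.imwrite('pics/w8c.png',cv2.resize(g['color'][0:160,190:370],None,fx=4,fy=4,interpolation=cv2.INTER_CUBIC)[:600])
E
```

```text
t 14.40 axis in fix [-6.00e-02 -7.10e-01  6.15e+01] F fix [ 0.76 -0.65 -4.42] tau [-0.08  0.04 -0.06] gap 35.1
t 14.45 axis in fix [-5.000e-02 -7.500e-01  6.145e+01] F fix [ 0.77 -0.31 -4.56] tau [-0.05  0.07 -0.02] gap 35.4
```

View pics/w8c.png

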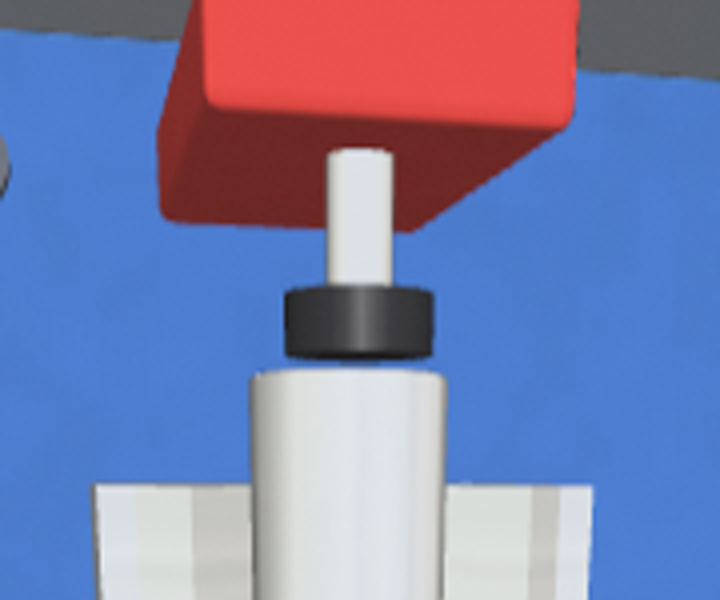

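Gap is now ~2.5 px, about 1.5 mm. Small steps from here.

servo_tool:
  targets: [0,-0.001,0,0,0,0,0,-0.002,0,0,0,0,0,-0.003,0,0,0,0,0,-0.003,0,0,0,0,0,-0.003,0,0,0,0]

```text
t: 15.08
tcp_pos: [530.2, 190.2, 45.2]
tcp_rot: [[0.939, -0.281, 0.2], [-0.275, -0.96, -0.059], [0.209, -0.0, -0.978]]
ft_force: [0.8, -0.9, -3.9]
finger_gap: 35.5
```

```bash
python3 - <<'E'
from h import *
rd()
E
```

```text
t 15.07 axis in fix [-5.000e-02  4.400e-01  6.149e+01] F fix [ 1.05 -0.58 -3.87] tau [-0.05  0.08  0.01] gap 35.5
```

servo_tool:
  targets: [0,-0.001,0,0,0,0,0,-0.002,0,0,0,0,0,-0.0025,0,0,0,0,0,-0.0025,0,0,0,0,0,-0.0025,0,0,0,0]

```text
t: 15.7
tcp_pos: [530.5, 191.1, 45.1]
tcp_rot: [[0.939, -0.281, 0.2], [-0.275, -0.96, -0.059], [0.209, 0.0, -0.978]]
ft_force: [0.6, -1.6, -4.2]
finger_gap: 35.3
```

```bash
python3 - <<'E'
from h import *
rd();g=grab('wrist','w9.png');rd();grab('scene');rd();grab('scene');rd()
E
```

```text
t 15.70 axis in fix [-3.000e-02  1.420e+00  6.147e+01] F fix [ 1.01 -1.36 -4.16] tau [-0.12  0.04 -0.03] gap 35.3
t 15.75 axis in fix [-4.000e-02  1.400e+00  6.148e+01] F fix [ 0.52 -0.81 -3.93] tau [-0.1   0.07 -0.05] gap 35.3
t 15.80 axis in fix [-4.000e-02  1.400e+00  6.145e+01] F fix [ 1.9  -0.82 -4.29] tau [-0.12  0.03 -0.04] gap 35.3
t 15.85 axis in fix [-5.000e-02  1.410e+00  6.147e+01] F fix [ 0.71 -1.07 -4.98] tau [-0.15  0.08 -0.02] gap 35.4
```

servo_tool:
  targets: [0,-0.001,0,0,0,0,0,-0.002,0,0,0,0,0,-0.002,0,0,0,0,0,-0.002,0,0,0,0,0,-0.002,0,0,0,0]

```text
t: 16.48
tcp_pos: [530.7, 191.6, 45.1]
tcp_rot: [[0.939, -0.281, 0.2], [-0.275, -0.96, -0.059], [0.209, 0.0, -0.978]]
ft_force: [0.8, -3.0, -3.6]
finger_gap: 35.7
```

```bash
python3 - <<'E'
from h import *
rd();g=grab('wrist','w10.png');rd();grab('scene');rd()
cv2.imwrite('pics/w10c.png',cv2.resize(g['color'][60:110,240:320],None,fx=8,fy=8,interpolation=cv2.INTER_CUBIC)[:600])
E
```

```text
t 16.48 axis in fix [-6.000e-02  2.000e+00  6.144e+01] F fix [ 1.57 -2.65 -3.56] tau [-0.43  0.03 -0.05] gap 35.7
t 16.52 axis in fix [-4.000e-02  2.020e+00  6.146e+01] F fix [ 1.42 -2.82 -3.79] tau [-0.48  0.03 -0.06] gap 35.1
t 16.57 axis in fix [-5.000e-02  2.040e+00  6.146e+01] F fix [ 1.5 -1.9 -3.7] tau [-0.46  0.02 -0.11] gap 35.5
```

View pics/w10c.png

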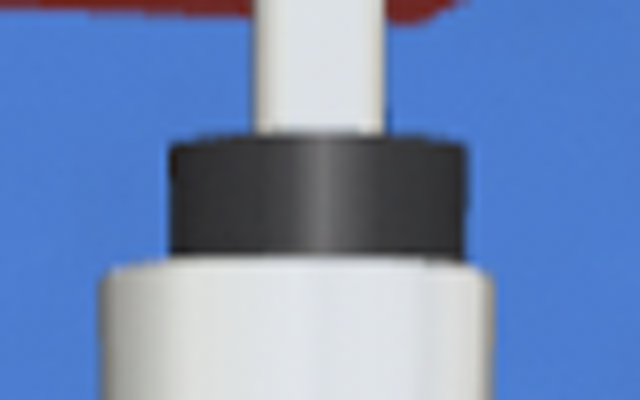

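Contact found: the torque jumped at axis y ≈ 1.5 (gripper reading) and the force is ~2 N at 2.0. Next I back off and settle the roller into the V.

servo_tool:
  targets: [0,0.002,0,0,0,0,0,0.004,0,0,0,0,0,0.005,0,0,0,0,-0.0002,0.005,0.001,0,0,0,-0.0004,0.005,0.002,0,0,0]

```text
t: 17.2
tcp_pos: [530.5, 190.2, 44.8]
tcp_rot: [[0.938, -0.281, 0.201], [-0.275, -0.96, -0.058], [0.209, -0.001, -0.978]]
ft_force: [2.0, 0.5, -2.0]
finger_gap: 35.2
```

```bash
python3 - <<'E'
from h import *
rd();grab('scene');rd()
E
```

```text
t 17.20 axis in fix [ 0.21  0.53 61.16] F fix [ 1.83  1.03 -2.04] tau [ 0.07 -0.02  0.04] gap 35.2
t 17.25 axis in fix [ 0.26  0.51 61.15] F fix [ 0.11  1.   -2.49] tau [ 0.08 -0.05  0.03] gap 35.2
```

servo_tool:
  targets: [-0.0002,0,0.001,0,0,0,-0.0003,0,0.0015,0,0,0,-0.0003,0,0.0015,0,0,0,-0.0003,0,0.0015,0,0,0,-0.0003,0,0.0015,0,0,0]

```text
t: 17.88
tcp_pos: [530.8, 190.0, 44.4]
tcp_rot: [[0.938, -0.281, 0.202], [-0.275, -0.96, -0.058], [0.21, -0.001, -0.978]]
ft_force: [1.4, -0.2, 1.8]
finger_gap: 35.0
```

```bash
python3 - <<'E'
from h import *
rd();grab('scene');rd()
E
```

```text
t 17.88 axis in fix [ 0.56  0.47 60.75] F fix [1.44 0.22 1.81] tau [-0.01 -0.31 -0.02] gap 35.0
t 17.93 axis in fix [ 0.55  0.46 60.75] F fix [ 1.59 -0.31  2.05] tau [-0.08 -0.3  -0.02] gap 35.8
```

servo_tool:
  targets: [0.001,-0.001,-0.0005,0,0,0,0.0017,-0.002,-0.001,0,0,0,0.0017,-0.003,-0.001,0,0,0,0.0017,-0.004,-0.001,0,0,0,0.0017,-0.004,-0.001,0,0,0]

```text
t: 18.55
tcp_pos: [531.3, 190.3, 44.1]
tcp_rot: [[0.938, -0.281, 0.2], [-0.275, -0.96, -0.061], [0.209, 0.002, -0.978]]
ft_force: [2.4, -4.4, 2.0]
finger_gap: 35.6
```

```bash
python3 - <<'E'
from h import *
rd();grab('scene');rd();grab('scene');rd()
E
```

```text
t 18.55 axis in fix [ 0.92  0.89 60.4 ] F fix [ 3.57 -3.5   1.98] tau [-0.85 -0.38 -0.14] gap 35.6
t 18.60 axis in fix [ 0.9   0.91 60.39] F fix [ 3.49 -4.51  1.53] tau [-0.91 -0.4  -0.09] gap 35.2
t 18.65 axis in fix [ 0.93  0.92 60.4 ] F fix [ 2.97 -4.47  0.29] tau [-0.8  -0.39 -0.13] gap 35.4
```

servo_tool:
  targets: [0.001,0,-0.001,0,0,0,0.0018,0,-0.0018,0,0,0,0.0018,0,-0.0018,0,0,0,0.0018,0,-0.0018,0,0,0,0.0018,0,-0.0018,0,0,0]

```text
t: 19.27
tcp_pos: [531.3, 190.3, 44.0]
tcp_rot: [[0.939, -0.281, 0.199], [-0.275, -0.96, -0.06], [0.208, 0.002, -0.978]]
ft_force: [1.5, -4.2, -1.3]
finger_gap: 35.5
```

```bash
python3 - <<'E'
from h import *
rd();grab('scene');rd();f=grab('wrist','w11.png');rd()
cv2.imwrite('pics/w11c.png',cv2.resize(f['color'][60:110,240:320],None,fx=8,fy=8,interpolation=cv2.INTER_CUBIC)[:600])
E
```

```text
t 19.27 axis in fix [ 0.92  0.89 60.38] F fix [ 2.69 -3.63 -1.31] tau [-0.73 -0.44 -0.14] gap 35.5
t 19.32 axis in fix [ 0.9   0.9  60.41] F fix [ 4.19 -3.35 -0.46] tau [-0.78 -0.42 -0.16] gap 35.3
t 19.38 axis in fix [ 0.91  0.93 60.43] F fix [ 3.96 -3.31 -0.41] tau [-0.73 -0.41 -0.12] gap 35.5
```

View pics/w11c.png

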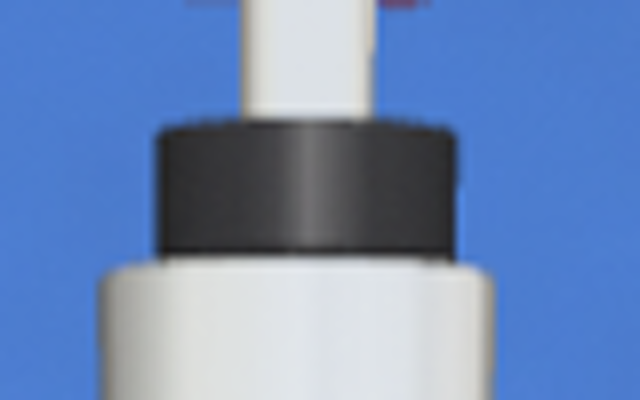

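servo_tool:
  targets: [0.001,0.001,-0.002,0,0,0,0.002,0.002,-0.0035,0,0,0,0.003,0.004,-0.0035,0,0,0,0.003,0.004,-0.0035,0,0,0,0.003,0.004,-0.0035,0,0,0]

```text
t: 20.0
tcp_pos: [531.3, 189.5, 46.0]
tcp_rot: [[0.939, -0.281, 0.198], [-0.275, -0.96, -0.059], [0.207, 0.001, -0.978]]
ft_force: [-0.4, -0.2, -4.7]
finger_gap: 35.3
```

```bash
python3 - <<'E'
from h import *
rd();grab('scene');rd();f=grab('wrist','w12.png');rd()
cv2.imwrite('pics/w12c.png',cv2.resize(f['color'][60:110,240:320],None,fx=8,fy=8,interpolation=cv2.INTER_CUBIC)[:600])
E
```

```text
t 20.00 axis in fix [ 1.19  0.14 62.38] F fix [-0.29 -0.27 -4.68] tau [ 0.01  0.28 -0.01] gap 35.3
t 20.05 axis in fix [ 1.36  0.15 62.57] F fix [ 1.1   0.77 -6.09] tau [ 0.05  0.15 -0.02] gap 35.3
t 20.10 axis in fix [ 1.55  0.2  62.72] F fix [ 0.18  0.49 -5.64] tau [0.04 0.2  0.02] gap 34.8
```

View pics/w12c.png

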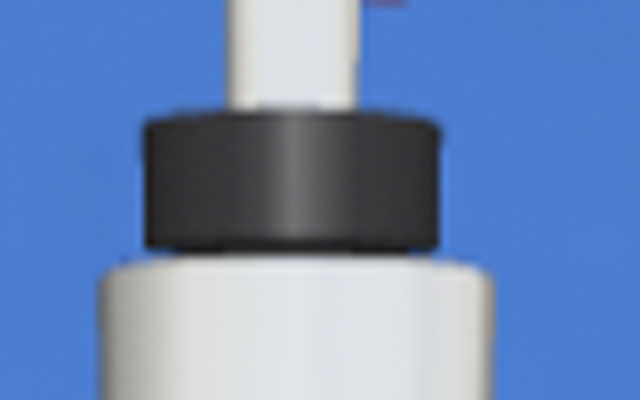

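servo_tool:
  targets: [-0.0002,0,0.001,0,0,0,-0.0004,0,0.002,0,0,0,-0.0005,0,0.003,0,0,0,-0.0006,0,0.004,0,0,0,-0.0006,0,0.005,0,0,0]

```text
t: 20.72
tcp_pos: [532.2, 189.3, 44.7]
tcp_rot: [[0.939, -0.281, 0.2], [-0.275, -0.96, -0.059], [0.208, 0.0, -0.978]]
ft_force: [0.2, -0.0, -5.6]
finger_gap: 35.4
```

```bash
python3 - <<'E'
from h import *
rd();grab('scene');rd();grab('scene');rd()
E
```

```text
t 20.73 axis in fix [ 2.13  0.19 61.  ] F fix [ 0.22  0.02 -5.62] tau [ 0.06  0.22 -0.03] gap 35.4
t 20.77 axis in fix [ 2.09  0.19 60.9 ] F fix [ 0.19 -0.13 -5.38] tau [-0.01  0.19  0.04] gap 35.2
t 20.82 axis in fix [ 2.12  0.17 60.97] F fix [-0.69 -0.45 -5.03] tau [ 0.01  0.23 -0.04] gap 35.5
```

servo_tool:
  targets: [-0.0004,0,0.0005,0,0,0,-0.0008,0,0.001,0,0,0,-0.001,0,0.0016,0,0,0,-0.001,0,0.0018,0,0,0,-0.001,0,0.0018,0,0,0]

```text
t: 21.45
tcp_pos: [532.1, 189.4, 44.2]
tcp_rot: [[0.939, -0.281, 0.2], [-0.275, -0.96, -0.059], [0.209, 0.0, -0.978]]
ft_force: [-1.6, -0.2, -2.1]
finger_gap: 35.4
```

```bash
python3 - <<'E'
from h import *
rd();grab('scene');rd();grab('scene');rd()
E
```

```text
t 21.45 axis in fix [ 1.93  0.22 60.54] F fix [-1.45 -0.64 -2.05] tau [-0.08  0.41 -0.04] gap 35.4
t 21.50 axis in fix [ 1.92  0.21 60.55] F fix [-1.63 -1.82 -3.73] tau [-0.08  0.36 -0.03] gap 35.2
t 21.55 axis in fix [ 1.94  0.23 60.53] F fix [-1.43 -0.93 -2.19] tau [-0.13  0.38 -0.04] gap 35.5
```

servo_tool:
  targets: [-0.0005,0,0,0,0,0,-0.0009,-0.001,0,0,0,0,-0.0009,-0.002,0,0,0,0,-0.0009,-0.0032,0,0,0,0,-0.0009,-0.0044,0,0,0,0]

```text
t: 22.18
tcp_pos: [531.9, 190.6, 43.7]
tcp_rot: [[0.939, -0.282, 0.199], [-0.275, -0.96, -0.06], [0.208, 0.001, -0.978]]
ft_force: [-2.0, -3.1, -1.5]
finger_gap: 35.1
```

```bash
python3 - <<'E'
from h import *
rd();grab('scene');rd();grab('scene');rd()
E
```

```text
t 22.18 axis in fix [ 1.44  1.4  60.05] F fix [-1.02 -3.51 -1.46] tau [-0.53  0.54 -0.24] gap 35.1
t 22.23 axis in fix [ 1.4   1.54 60.02] F fix [-1.73 -3.64 -0.46] tau [-0.53  0.54 -0.24] gap 35.3
t 22.27 axis in fix [ 1.41  1.56 60.02] F fix [-1.14 -3.2  -1.29] tau [-0.51  0.51 -0.24] gap 35.4
```

servo_tool:
  targets: [0,-0.0008,-0.0004,0,0,0,0,-0.0016,-0.0004,0,0,0,0,-0.0024,-0.0004,0,0,0,0,-0.0032,-0.0004,0,0,0,0,-0.0036,-0.0004,0,0,0]

```text
t: 22.9
tcp_pos: [532.2, 191.8, 43.7]
tcp_rot: [[0.939, -0.281, 0.199], [-0.275, -0.96, -0.06], [0.208, 0.002, -0.978]]
ft_force: [-3.3, -4.9, -0.9]
finger_gap: 35.4
```

```bash
python3 - <<'E'
from h import *
rd();f=grab('wrist','w13.png');rd();grab('scene');rd()
cv2.imwrite('pics/w13c.png',cv2.resize(f['color'][0:160,190:370],None,fx=4,fy=4,interpolation=cv2.INTER_CUBIC)[:600])
E
```

```text
t 22.90 axis in fix [ 1.38  2.57 60.02] F fix [-1.77 -5.65 -0.87] tau [-0.93  0.6  -0.4 ] gap 35.4
t 22.95 axis in fix [ 1.39  2.59 60.02] F fix [-1.26 -6.47 -2.04] tau [-0.93  0.67 -0.33] gap 35.0
t 23.00 axis in fix [ 1.4   2.58 60.02] F fix [-2.09 -5.65 -1.81] tau [-0.91  0.56 -0.3 ] gap 35.2
```

View pics/w13c.png

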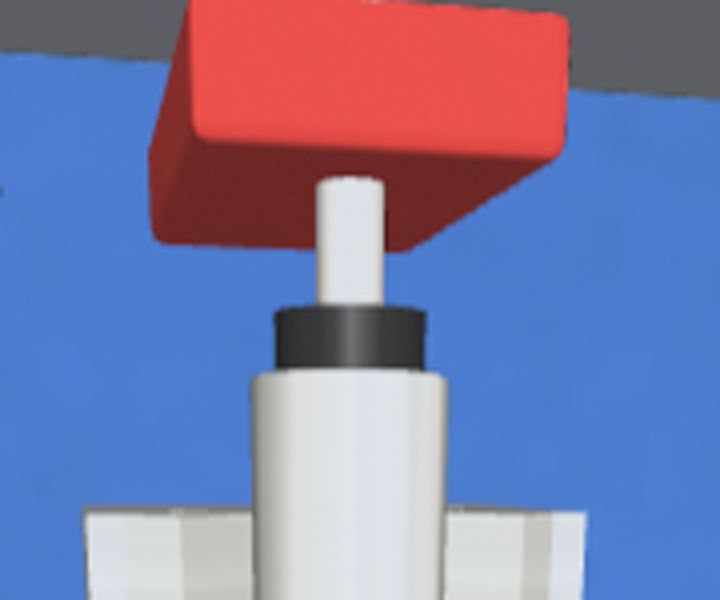

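Foot force is about 2.6 N plus ~3 N of V friction, so I'll go ~0.9 mm more.

servo_tool:
  targets: [0,-0.0005,0,0,0,0,0,-0.001,0,0,0,0,0,-0.0015,0,0,0,0,0,-0.002,0,0,0,0,0,-0.0025,0,0,0,0]

```text
t: 23.62
tcp_pos: [532.3, 192.2, 43.7]
tcp_rot: [[0.939, -0.282, 0.199], [-0.275, -0.96, -0.061], [0.208, 0.003, -0.978]]
ft_force: [-3.4, -7.2, -1.4]
finger_gap: 35.4
```

servo_tool:
  targets: [0,0,0,0,0,0,0,0,0,0,0,0,0,0,0,0,0,0,0,0,0,0,0,0,0,0,0,0,0,0]

```text
t: 24.25
tcp_pos: [532.3, 192.2, 43.7]
tcp_rot: [[0.939, -0.282, 0.199], [-0.275, -0.96, -0.061], [0.208, 0.003, -0.978]]
ft_force: [-3.0, -6.4, -2.0]
finger_gap: 35.2
```

```bash
python3 - <<'E'
from h import *
rd();grab('scene');rd();grab('scene');rd()
E
```

```text
t 24.25 axis in fix [ 1.39  3.04 60.  ] F fix [-1.09 -7.   -1.97] tau [-1.18  0.64 -0.36] gap 35.2
t 24.30 axis in fix [ 1.38  3.02 59.99] F fix [-1.38 -7.41 -0.98] tau [-1.13  0.71 -0.34] gap 35.5
t 24.35 axis in fix [ 1.37  3.03 59.99] F fix [-0.94 -7.02 -0.88] tau [-1.13  0.66 -0.38] gap 35.2
```

servo_tool:
  targets: [0,-0.0005,0,0,0,0,0,-0.001,0,0,0,0,0,-0.0015,0,0,0,0,0,-0.0015,0,0,0,0,0,-0.0015,0,0,0,0]

```text
t: 24.98
tcp_pos: [532.4, 192.4, 43.7]
tcp_rot: [[0.939, -0.282, 0.198], [-0.275, -0.959, -0.062], [0.208, 0.004, -0.978]]
ft_force: [-4.0, -7.4, -0.1]
finger_gap: 35.0
```

```bash
python3 - <<'E'
from h import *
rd();f=grab('wrist','w14.png');rd();grab('scene');rd()
E
```

```text
t 24.98 axis in fix [ 1.41  3.26 60.02] F fix [-1.71 -8.17 -0.06] tau [-1.27  0.7  -0.39] gap 35.0
t 25.02 axis in fix [ 1.38  3.28 60.  ] F fix [-1.5  -8.88 -1.06] tau [-1.28  0.71 -0.37] gap 35.2
t 25.07 axis in fix [ 1.36  3.26 59.97] F fix [-1.26 -8.75  0.31] tau [-1.26  0.71 -0.4 ] gap 35.1
```

servo_tool:
  targets: [0,0,0,0,0,0,0,0,0,0,0,0,0,0,0,0,0,0,0,0,0,0,0,0,0,0,0,0,0,0]
  fingers: 0.3

```text
t: 25.7
tcp_pos: [533.1, 194.3, 44.1]
tcp_rot: [[0.939, -0.281, 0.2], [-0.275, -0.96, -0.058], [0.209, -0.0, -0.978]]
ft_force: [-0.7, -0.1, 0.3]
finger_gap: 65.4
```

```bash
python3 - <<'E'
from h import *
rd();f=grab('wrist','w15.png');rd()
cv2.imwrite('pics/w15c.png',cv2.resize(f['color'][0:160,190:370],None,fx=4,fy=4,interpolation=cv2.INTER_CUBIC)[:600])
E
```

```text
t 25.70 axis in fix [ 1.55  5.22 60.42] F fix [-0.63 -0.25  0.28] tau [-0.02  0.03  0.  ] gap 65.4
t 25.75 axis in fix [ 1.51  5.14 60.34] F fix [ 0.08 -0.19  0.37] tau [-0.06  0.02  0.05] gap 65.6
```

View pics/w15.png

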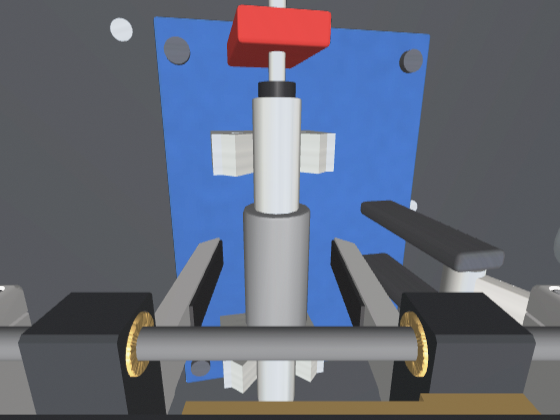

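View pics/w15c.png

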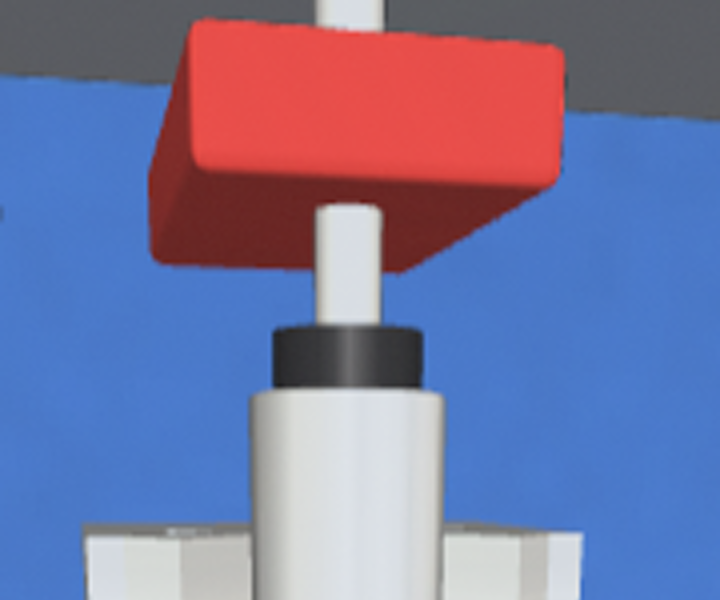

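```bash
python3 - <<'E'
from h import *
for n in ['w8','w10','w13','w14','w15']:
    im=cv2.imread(f'pics/{n}.png').astype(int)
    c=round(278)
    for c in (277,):
        col=cv2.GaussianBlur(im.astype('float32'),(3,1),0)[0:130,c].mean(1)
        g=np.diff(col); 
        # red->white edge (rise), white->black (fall), black->roller (rise)
        a=np.argmax(g[20:65])+20; b=np.argmin(g[a+5:a+60])+a+5; d=np.argmax(g[b+3:b+40])+b+3
        def sub(i):
            s=abs(g[i-2:i+3]);return (s*np.arange(i-2,i+3)).sum()/s.sum()
        print(n,c,'red',round(sub(a),2),'footback',round(sub(b),2),'footface',round(sub(d),2),'screw',round(sub(b)-sub(a),2))
E
```

```text
w8 277 red 36.28 footback 70.13 footface 90.44 screw 33.86
w10 277 red 43.02 footback 75.42 footface 91.25 screw 32.4
w13 277 red 43.27 footback 75.13 footface 91.35 screw 31.86
w14 277 red 45.08 footback 75.15 footface 91.37 screw 30.07
w15 277 red 50.1 footback 80.11 footface 96.25 screw 30.01
```

The roller stayed put on release: the screw length seen is 30.07 → 30.01 px, so the spring is compressed ~2 mm (about 4–5 N). Retreating along the tool axis.

servo_tool:
  targets: [0,0,-0.02,0,0,0,0,0,-0.07,0,0,0,0,0,-0.17,0,0,0,0,0,-0.3,0,0,0,0,0,-0.42,0,0,0]

```text
t: 26.38
tcp_pos: [499.0, 204.1, 210.7]
tcp_rot: [[0.938, -0.281, 0.201], [-0.275, -0.96, -0.058], [0.21, -0.001, -0.978]]
ft_force: [0.4, -0.1, 0.6]
finger_gap: 65.6
```

servo_tool:
  targets: [0,0,0,0,-0.07,0,0,0,0,0,-0.14,0,0,0,0,0,-0.14,0,0,0,0,0,-0.14,0,0,0,0,0,-0.14,0]

```text
t: 27.0
tcp_pos: [498.6, 204.3, 208.3]
tcp_rot: [[0.96, -0.28, 0.001], [-0.28, -0.96, -0.0], [0.001, 0.0, -1.0]]
ft_force: [0.9, 0.1, 0.3]
finger_gap: 65.7
```

```bash
python3 - <<'E'
from h import *
import pickle
f=grab('wrist','w16.png');s=grab('scene','s16.png');d=grab('side','d16.png');pickle.dump((f,s,d),open('p16.pkl','wb'))
cv2.imwrite('pics/d16c.png',cv2.resize(d['color'][150:340,120:330],None,fx=3,fy=3,interpolation=cv2.INTER_CUBIC))
cv2.imwrite('pics/s16c.png',cv2.resize(s['color'][160:270,310:440],None,fx=6,fy=5.4,interpolation=cv2.INTER_CUBIC))
rd()
E
```

```text
t 27.15 axis in fix [-30.67   5.04 225.18] F fix [ 0.58 -0.13  0.1 ] tau [-0.04 -0.06  0.04] gap 65.8
```

View pics/w16.png

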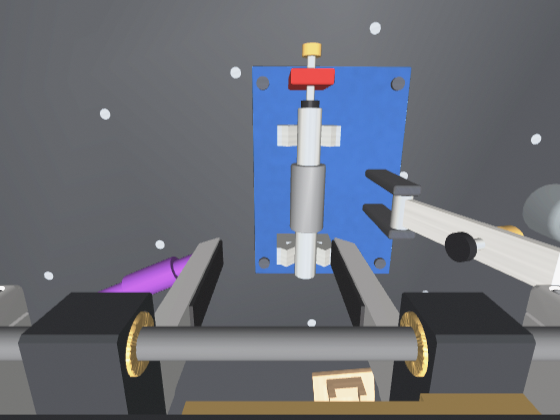

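View pics/d16c.png

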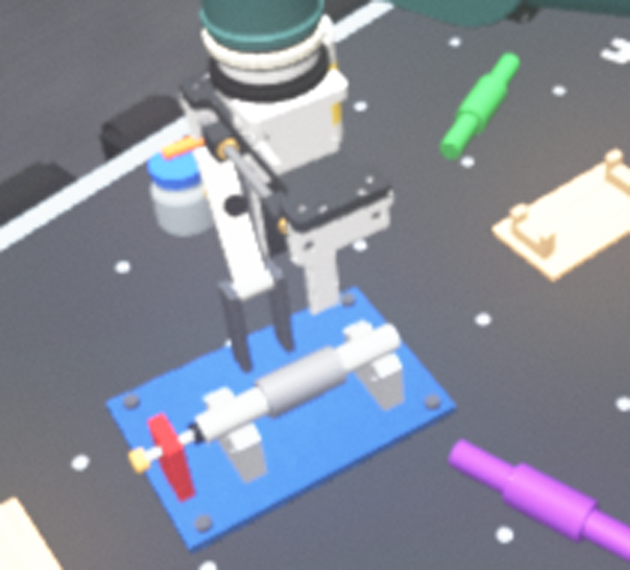

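View pics/s16c.png

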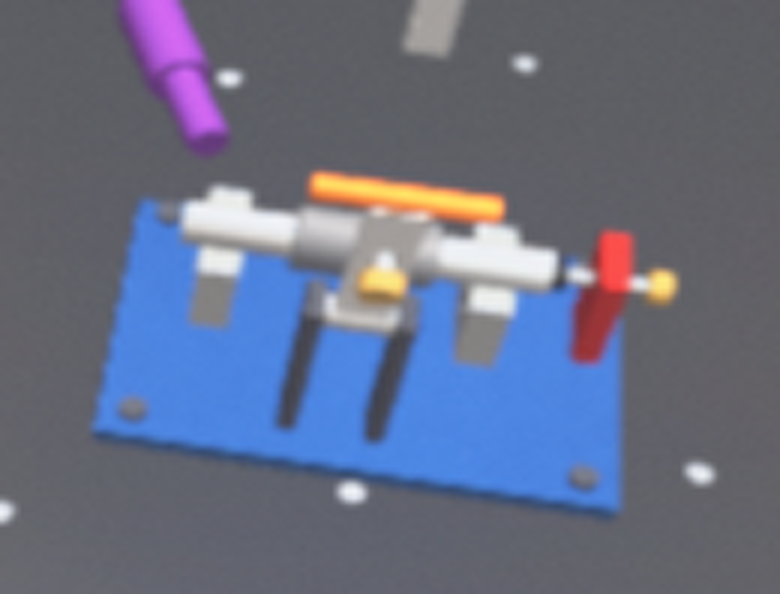

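The picture shows the roller in both V's with its end on the black foot and nothing disturbed. Next is the strap: fingers set to a 36 mm gap to straddle it and push the bar from behind. Bar is at about (131, 0, 232) in the fixture frame.

servo_tool:
  targets: [0,0,-0.05,0,0,-0.12,0,0,-0.1,0,0,-0.24,0,0,-0.15,0,0,-0.36,0,0,-0.15,0,0,-0.48,0,0,-0.15,0,0,-0.6]
  fingers: 0.62

```text
t: 27.78
tcp_pos: [499.3, 204.2, 268.9]
tcp_rot: [[0.813, 0.582, 0.001], [0.582, -0.813, 0.0], [0.001, 0.001, -1.0]]
ft_force: [-0.3, -0.2, 0.1]
finger_gap: 35.6
```

```bash
python3 - <<'E'
from h import *
go(fix(163,0,266),Rt(73.5))
E
```

```text
t 27.775 pos [499.3 204.2 268.9] F [-0.25 -0.21  0.07] gap 35.6
shift [0.2867 0.389  0.0078] turn [ 0.0007 -0.0006 -0.441 ]
```

servo_tool:
  targets: [0.05,0.07,0.005,0,0,-0.1,0.12,0.16,0.005,0,0,-0.2,0.19,0.25,0.005,0,0,-0.3,0.24,0.33,0.005,0,0,-0.4,0.285,0.387,0.005,0,0,-0.435]

```text
t: 28.4
tcp_pos: [682.9, 142.6, 265.8]
tcp_rot: [[0.297, 0.955, -0.0], [0.955, -0.297, -0.0], [-0.0, -0.0, -1.0]]
ft_force: [-0.4, 0.5, -0.4]
finger_gap: 35.8
```

servo_tool:
  targets: [0,0,0,0,0,0,0,0,0,0,0,0,0,0,0,0,0,0,0,0,0,0,0,0,0,0,0,0,0,0]

```text
t: 29.02
tcp_pos: [681.4, 143.6, 266.9]
tcp_rot: [[0.298, 0.954, 0.001], [0.954, -0.298, -0.0], [0.0, 0.001, -1.0]]
ft_force: [-0.4, 0.1, -0.5]
finger_gap: 35.7
```

```bash
python3 - <<'E'
from h import *
f=grab('wrist','w17.png');d=grab('side','d17.png')
cv2.imwrite('pics/d17c.png',cv2.resize(d['color'][90:330,110:320],None,fx=3,fy=2.5,interpolation=cv2.INTER_CUBIC))
rd(0);go(fix(163,0,215),Rt(73.5))
E
```

```text
t 29.12 axis in fix [161.83  -1.35 266.56] F fix [-0.62  0.35  0.12] tau [ 0.02 -0.15  0.  ] gap 36.1
t 29.125 pos [681.6 143.4 266.6] F [-0.5   0.51  0.12] gap 36.1
shift [0.0034 0.0028 0.1289] turn [ 0.0002 -0.     -0.0101]
```

View pics/w17.png

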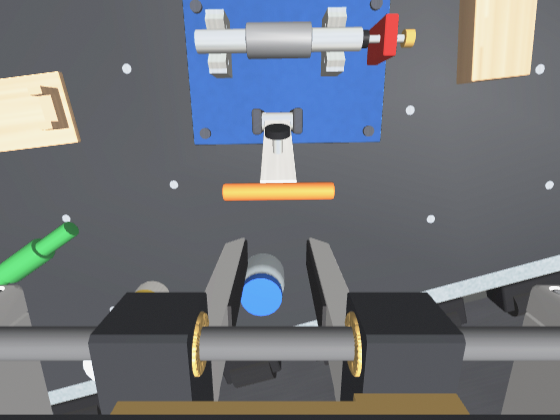

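View pics/d17c.png

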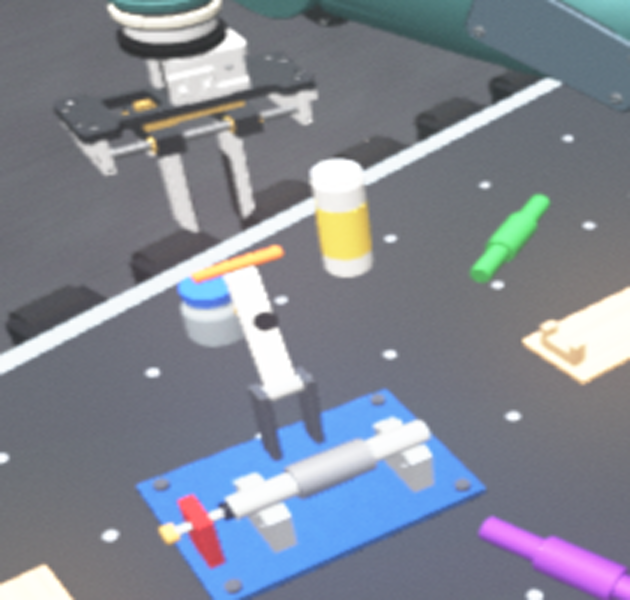

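```bash
python3 - <<'E'
from h import *
import pickle
f,s,d=pickle.load(open('p16.pkl','rb'))
w=cams.grab_frame('wrist')
for a,b,sc in (((223,192),'L',(362.1,191.2+3)),((334,190.5),'R',(393.5,198.5))):
    print(b,infix(onz(w,*a,232)).round(1))
rd(0)
E
```

```text
L [131.5 -38.3 232. ]
R [131.7  38.4 232. ]
t 29.18 axis in fix [161.9   -1.39 266.44] F fix [-0.42  0.65  0.08] tau [ 0.04 -0.18 -0.02] gap 36.0
```

servo_tool:
  targets: [0.0034,0,0.03,0,0,0,0.0034,0,0.06,0,0,-0.01,0.0034,0,0.09,0,0,-0.01,0.0034,0,0.12,0,0,-0.01,0.0034,0,0.126,0,0,-0.01]

```text
t: 29.8
tcp_pos: [681.6, 144.5, 213.9]
tcp_rot: [[0.284, 0.959, -0.003], [0.959, -0.284, -0.0], [-0.001, -0.003, -1.0]]
ft_force: [-0.6, 0.2, 0.4]
finger_gap: 35.8
```

servo_tool:
  targets: [0,-0.005,0,0,0,0,0,-0.01,0,0,0,0,0,-0.015,0,0,0,0,0,-0.02,0,0,0,0,0,-0.025,0,0,0,0]

```text
t: 30.42
tcp_pos: [672.5, 147.5, 216.0]
tcp_rot: [[0.284, 0.959, 0.0], [0.959, -0.284, -0.0], [0.0, 0.0, -1.0]]
ft_force: [0.2, -0.7, -0.3]
finger_gap: 35.5
```

```bash
python3 - <<'E'
from h import *
rd(0);f=grab('wrist','w18.png');rd(0)
E
```

```text
t 30.43 axis in fix [ 1.5197e+02 -3.0000e-02  2.1604e+02] F fix [ 0.41 -0.62 -0.34] tau [ 0.07 -0.13 -0.02] gap 35.5
t 30.48 axis in fix [ 1.5177e+02 -3.0000e-02  2.1605e+02] F fix [0.21 0.77 0.33] tau [ 0.04 -0.16 -0.04] gap 35.7
```

View pics/w18.png

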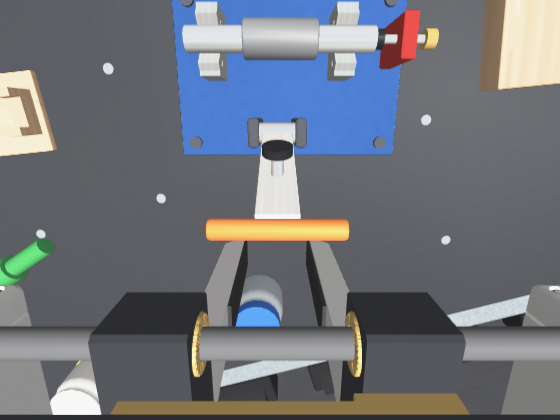

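servo_tool:
  targets: [0,-0.012,0,0,0,0,0,-0.03,-0.005,0,0,0,0,-0.055,-0.012,0,0,0,0,-0.085,-0.018,0,0,0,0,-0.115,-0.024,0,0,0]

```text
t: 31.1
tcp_pos: [627.9, 160.6, 225.2]
tcp_rot: [[0.284, 0.959, -0.0], [0.959, -0.284, -0.0], [-0.0, 0.0, -1.0]]
ft_force: [4.1, -1.5, -3.4]
finger_gap: 35.6
```

```bash
python3 - <<'E'
from h import *
rd(0);f=grab('wrist','w19.png');rd(0)
E
```

```text
t 31.10 axis in fix [ 1.0549e+02 -1.8000e-01  2.2516e+02] F fix [ 4.31 -0.26 -3.39] tau [-0.09 -0.97  0.04] gap 35.6
t 31.15 axis in fix [1.0393e+02 4.0000e-02 2.2590e+02] F fix [ 1.62  0.   -0.15] tau [-0.11 -0.34  0.05] gap 35.7
```

View pics/w19.png

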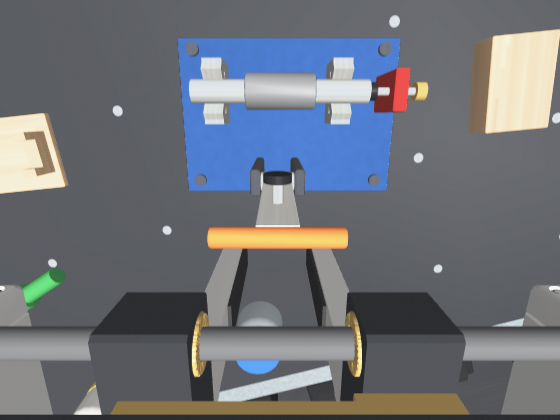

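Bar is moving over, at ~4 N. I'll continue along the arc.

servo_tool:
  targets: [0,-0.027,0,0,0,0,0,-0.054,0.003,0,0,0,0,-0.081,0.008,0,0,0,0,-0.108,0.014,0,0,0,0,-0.132,0.021,0,0,0]

```text
t: 31.78
tcp_pos: [577.1, 175.8, 217.1]
tcp_rot: [[0.284, 0.959, 0.0], [0.959, -0.284, 0.0], [0.0, -0.0, -1.0]]
ft_force: [4.0, -0.7, 1.7]
finger_gap: 35.6
```

servo_tool:
  targets: [0,-0.024,0.008,0,0,0,0,-0.048,0.018,0,0,0,0,-0.072,0.032,0,0,0,0,-0.096,0.048,0,0,0,0,-0.118,0.068,0,0,0]

```text
t: 32.4
tcp_pos: [531.9, 189.1, 189.4]
tcp_rot: [[0.284, 0.959, -0.0], [0.959, -0.284, -0.0], [-0.0, -0.0, -1.0]]
ft_force: [3.5, -1.4, 1.3]
finger_gap: 35.7
```

```bash
python3 - <<'E'
from h import *
rd(0);f=grab('wrist','w20.png');d=grab('side','d20.png');rd(0)
cv2.imwrite('pics/d20c.png',cv2.resize(d['color'][90:330,110:320],None,fx=3,fy=2.5,interpolation=cv2.INTER_CUBIC))
E
```

```text
t 32.40 axis in fix [ 5.3100e+00 -6.0000e-02  1.8944e+02] F fix [ 3.77 -0.34  1.33] tau [-0.12 -0.64  0.03] gap 35.7
t 32.50 axis in fix [  3.93  -0.23 188.26] F fix [0.36 0.17 0.72] tau [-0.   -0.16  0.02] gap 35.3
```

View pics/w20.png

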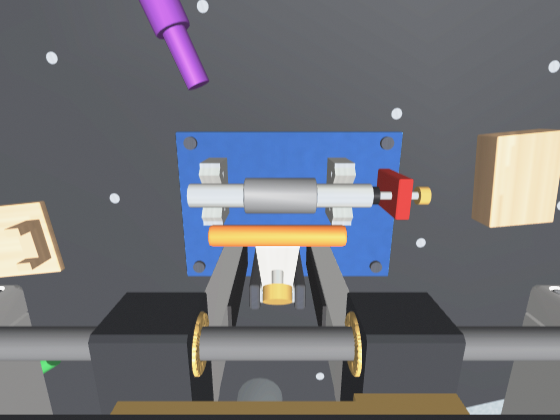

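View pics/d20c.png

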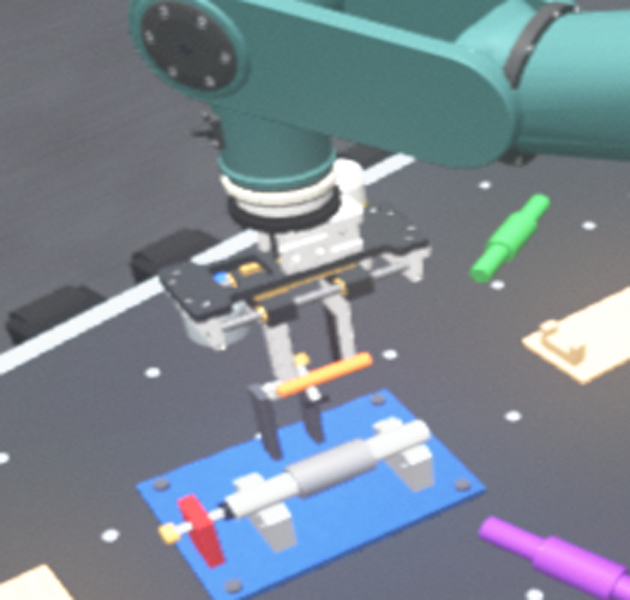

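Strap is ~43° past upright. I'll lift over and press from above.

servo_tool:
  targets: [0,0.012,-0.03,0,0,0,0,0.012,-0.085,0,0,0,0,0.0,-0.09,0,0,0,0,-0.03,-0.09,0,0,0,0,-0.05,-0.09,0,0,0]

```text
t: 33.12
tcp_pos: [512.1, 194.8, 225.0]
tcp_rot: [[0.284, 0.959, -0.002], [0.959, -0.284, -0.0], [-0.001, -0.002, -1.0]]
ft_force: [-0.2, -0.1, 0.3]
finger_gap: 35.7
```

```bash
python3 - <<'E'
from h import *
rd(0);f=grab('wrist','w21.png');rd(0)
E
```

```text
t 33.12 axis in fix [-15.3   -0.24 224.99] F fix [-0.12 -0.15  0.27] tau [ 0.02 -0.18 -0.05] gap 35.7
t 33.17 axis in fix [-1.6040e+01 -1.0000e-01  2.2521e+02] F fix [-0.61 -0.46 -0.21] tau [ 0.05 -0.12  0.03] gap 35.8
```

View pics/w21.png

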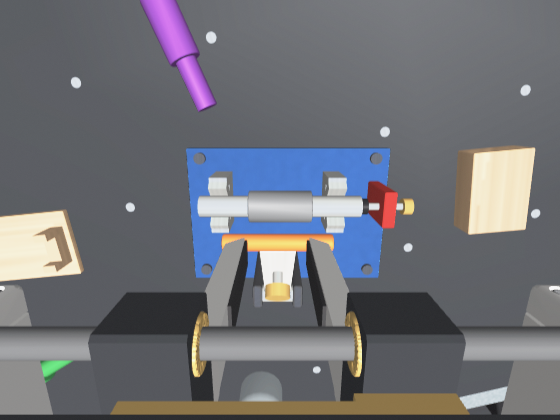

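servo_tool:
  targets: [0,0,0.0325,0,0,0,0,-0.01,0.0625,0,0,0,0,-0.03,0.0925,0,0,0,0,-0.05,0.12,0,0,0,0,-0.0675,0.145,0,0,0]

```text
t: 33.8
tcp_pos: [485.4, 203.1, 168.0]
tcp_rot: [[0.284, 0.959, -0.003], [0.959, -0.284, 0.001], [0.0, -0.003, -1.0]]
ft_force: [-4.7, 1.4, 5.3]
finger_gap: 35.6
```

```bash
python3 - <<'E'
from h import *
rd(0);f=grab('wrist','w22.png');rd(0)
E
```

```text
t 33.80 axis in fix [-4.3190e+01  1.4000e-01  1.6796e+02] F fix [-4.9   0.06  5.34] tau [0.23 0.61 0.  ] gap 35.6
t 33.85 axis in fix [-4.412e+01  4.000e-02  1.662e+02] F fix [-4.97  1.77  4.92] tau [0.46 0.71 0.01] gap 35.7
```

View pics/w22.png

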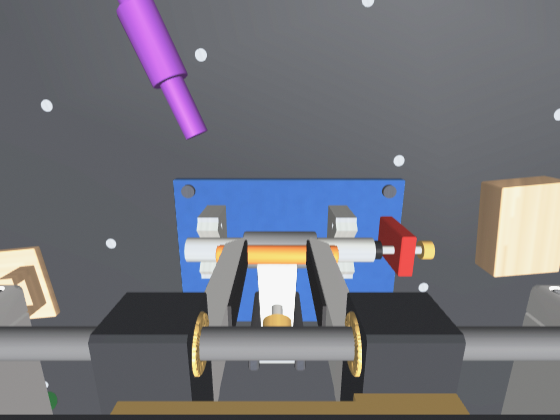

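```bash
python3 - <<'E'
from h import *
f=cams.grab_frame('wrist');rd(0)
im=f['color'];hsv=cv2.cvtColor(im,cv2.COLOR_BGR2HSV)
m=cv2.inRange(hsv,(5,150,150),(22,255,255));m[280:]=0
ys,xs=np.nonzero(m);print(xs.min(),xs.max(),ys.min(),ys.max())
for c in (222,250,278,305,333):
    r=np.nonzero(m[:,c])[0]; 
    if len(r): print(c,r.min(),r.max())
for v in (247,256,265): print(v,[infix(onz(f,278,v,z)).round(1).tolist() for z in (150,160)])
cv2.imwrite('pics/w22c.png',cv2.resize(im[215:290,190:365],None,fx=4.5,fy=4.5,interpolation=cv2.INTER_CUBIC))
E
```

```text
t 33.90 axis in fix [-4.3110e+01 -8.0000e-02  1.6644e+02] F fix [-0.47 -0.14  0.11] tau [ 0.09 -0.12  0.04] gap 35.8
216 337 246 263
222 246 248
250 246 263
278 246 262
305 246 263
333 246 251
247 [[-40.8, 0.6, 150.0], [-44.9, 0.5, 160.0]]
256 [[-34.3, 0.6, 150.0], [-38.8, 0.5, 160.0]]
265 [[-27.7, 0.6, 150.0], [-32.5, 0.5, 160.0]]
```

View pics/w22c.png

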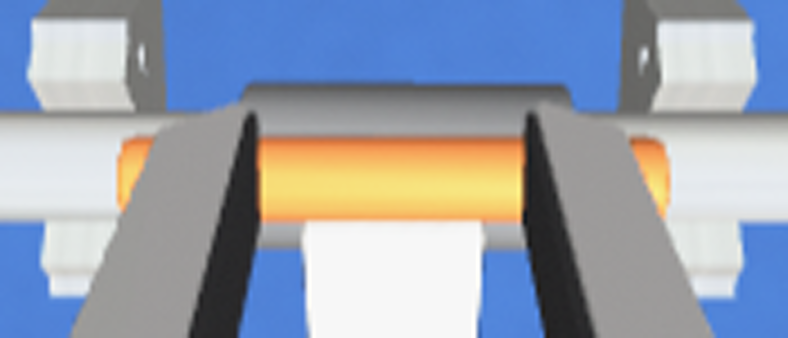

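servo_tool:
  targets: [0,-0.006,0.015,0,0,0,0,-0.011,0.03,0,0,0,0,-0.015,0.045,0,0,0,0,-0.019,0.06,0,0,0,0,-0.022,0.073,0,0,0]

```text
t: 34.52
tcp_pos: [479.0, 204.9, 138.2]
tcp_rot: [[0.284, 0.959, -0.0], [0.959, -0.284, 0.0], [-0.0, -0.0, -1.0]]
ft_force: [-2.8, 0.8, 5.4]
finger_gap: 35.9
```

```bash
python3 - <<'E'
from h import *
rd(0);d=grab('side','d23.png');rd(0)
cv2.imwrite('pics/d23c.png',cv2.resize(d['color'][150:330,110:320],None,fx=3.5,fy=3.3,interpolation=cv2.INTER_CUBIC))
E
```

```text
t 34.52 axis in fix [-4.9880e+01 -2.0000e-02  1.3823e+02] F fix [-2.94 -0.04  5.35] tau [ 0.22  0.46 -0.03] gap 35.9
t 34.58 axis in fix [-5.013e+01 -7.000e-02  1.374e+02] F fix [-1.69  0.71  4.26] tau [ 0.29  0.29 -0.03] gap 35.8
```

View pics/d23c.png

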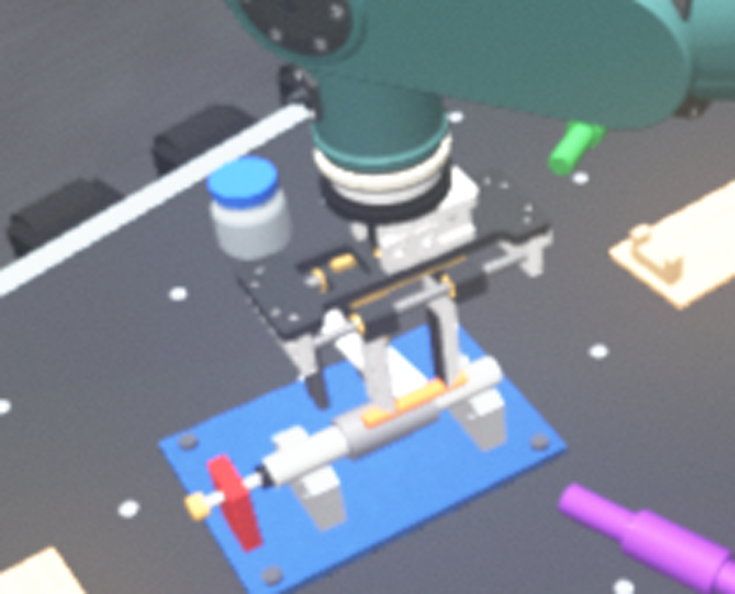

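Bar force is ~4.5 N (hinge friction). I'll slow down before the possible contact range.

servo_tool:
  targets: [0,-0.001,0.008,0,0,0,0,-0.002,0.015,0,0,0,0,-0.003,0.022,0,0,0,0,-0.004,0.029,0,0,0,0,-0.005,0.036,0,0,0]

```text
t: 35.2
tcp_pos: [477.2, 205.3, 124.0]
tcp_rot: [[0.284, 0.959, -0.0], [0.959, -0.284, -0.0], [-0.0, -0.0, -1.0]]
ft_force: [-2.0, -0.1, 3.9]
finger_gap: 35.5
```

```bash
python3 - <<'E'
from h import *
rd(0)
E
```

```text
t 35.20 axis in fix [-5.1740e+01 -5.0000e-02  1.2403e+02] F fix [-1.89 -0.64  3.9 ] tau [ 0.16  0.5  -0.04] gap 35.5
```

servo_tool:
  targets: [0,0,0.002,0,0,0,0,0,0.004,0,0,0,0,-0.001,0.006,0,0,0,0,-0.001,0.008,0,0,0,0,-0.001,0.01,0,0,0]

```text
t: 35.83
tcp_pos: [476.9, 205.4, 120.3]
tcp_rot: [[0.284, 0.959, 0.0], [0.959, -0.284, -0.0], [-0.0, 0.0, -1.0]]
ft_force: [-3.0, 1.3, 3.4]
finger_gap: 35.6
```

```bash
python3 - <<'E'
from h import *
rd(0)
E
```

```text
t 35.83 axis in fix [-5.1990e+01 -8.0000e-02  1.2029e+02] F fix [-3.28  0.4   3.44] tau [0.17 0.31 0.01] gap 35.6
```

servo_tool:
  targets: [0,0,0.002,0,0,0,0,0,0.004,0,0,0,0,-0.001,0.006,0,0,0,0,-0.001,0.008,0,0,0,0,-0.001,0.01,0,0,0]

```text
t: 36.45
tcp_pos: [476.4, 205.6, 116.2]
tcp_rot: [[0.284, 0.959, -0.0], [0.959, -0.284, -0.0], [-0.0, -0.0, -1.0]]
ft_force: [-2.4, 0.3, 3.2]
finger_gap: 35.8
```

```bash
python3 - <<'E'
from h import *
rd(0)
E
```

```text
t 36.45 axis in fix [-5.2520e+01 -3.0000e-02  1.1623e+02] F fix [-2.33 -0.42  3.2 ] tau [0.1  0.32 0.01] gap 35.8
```

servo_tool:
  targets: [0,0,0.002,0,0,0,0,0,0.004,0,0,0,0,0,0.006,0,0,0,0,0,0.008,0,0,0,0,0,0.009,0,0,0]

```text
t: 37.08
tcp_pos: [476.5, 205.6, 112.6]
tcp_rot: [[0.284, 0.959, -0.0], [0.959, -0.284, -0.0], [-0.0, 0.0, -1.0]]
ft_force: [-2.7, 0.3, 3.4]
finger_gap: 35.8
```

```bash
python3 - <<'E'
from h import *
rd(0)
E
```

```text
t 37.08 axis in fix [-5.250e+01 -2.000e-02  1.126e+02] F fix [-2.73 -0.47  3.41] tau [0.16 0.37 0.01] gap 35.8
```

servo_tool:
  targets: [0,0,0.002,0,0,0,0,0,0.004,0,0,0,0,0,0.006,0,0,0,0,0,0.008,0,0,0,0,0,0.008,0,0,0]

```text
t: 37.7
tcp_pos: [476.4, 205.6, 109.6]
tcp_rot: [[0.284, 0.959, -0.0], [0.959, -0.284, -0.0], [-0.0, -0.0, -1.0]]
ft_force: [-3.2, 0.8, 4.4]
finger_gap: 35.2
```

```bash
python3 - <<'E'
from h import *
rd(0)
d=grab('side','d24.png');cv2.imwrite('pics/d24c.png',cv2.resize(d['color'][150:330,110:320],None,fx=3.5,fy=3.3,interpolation=cv2.INTER_CUBIC))
rd(0)
E
```

```text
t 37.70 axis in fix [-52.54  -0.   109.57] F fix [-3.29 -0.14  4.39] tau [ 0.13  0.5  -0.01] gap 35.2
t 37.75 axis in fix [-52.56   0.   109.56] F fix [-2.72 -0.56  4.25] tau [0.1  0.44 0.03] gap 35.8
```

View pics/d24c.png

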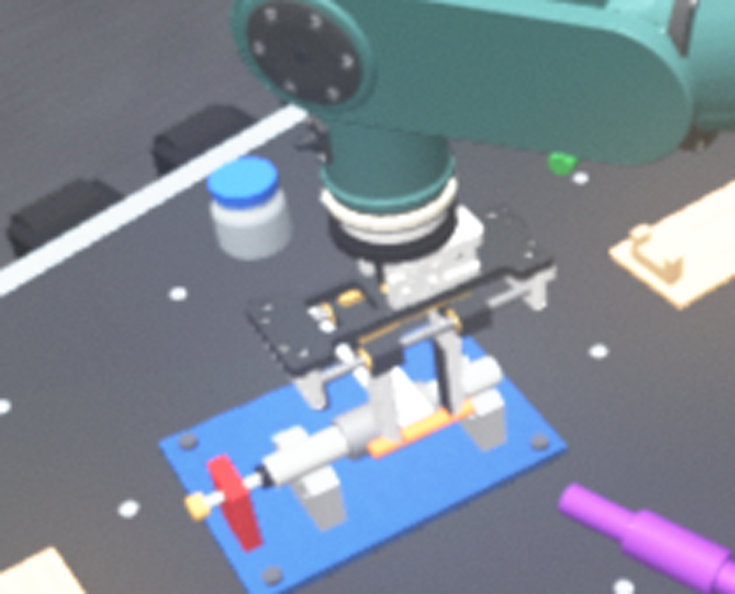

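servo_tool:
  targets: [0,-0.001,0.001,0,0,0,0,-0.002,0.002,0,0,0,0,-0.0025,0.003,0,0,0,0,-0.0025,0.004,0,0,0,0,-0.0025,0.005,0,0,0]

```text
t: 38.38
tcp_pos: [476.3, 205.7, 108.3]
tcp_rot: [[0.284, 0.959, 0.002], [0.959, -0.284, -0.0], [0.0, 0.002, -1.0]]
ft_force: [-2.3, -0.3, 6.5]
finger_gap: 35.5
```

```bash
python3 - <<'E'
from h import *
rd(0);grab('scene');rd(0)
E
```

```text
t 38.38 axis in fix [-5.2710e+01  5.0000e-02  1.0831e+02] F fix [-2.17 -0.93  6.51] tau [-0.05  0.33 -0.03] gap 35.5
t 38.42 axis in fix [-5.2720e+01  2.0000e-02  1.0826e+02] F fix [-2.09 -0.83  7.02] tau [-0.04  0.32 -0.01] gap 35.6
```

servo_tool:
  targets: [0,0,0.001,0,0,0,0,0,0.002,0,0,0,0,0,0.003,0,0,0,0,0,0.004,0,0,0,0,0,0.005,0,0,0]

```text
t: 39.05
tcp_pos: [476.2, 205.8, 106.9]
tcp_rot: [[0.284, 0.959, 0.002], [0.959, -0.284, -0.0], [0.001, 0.002, -1.0]]
ft_force: [-3.2, -0.9, 8.7]
finger_gap: 35.8
```

```bash
python3 - <<'E'
from h import *
rd(0);grab('scene');rd(0)
E
```

```text
t 39.05 axis in fix [-5.274e+01  8.000e-02  1.069e+02] F fix [-2.79 -1.81  8.68] tau [-0.08  0.58 -0.03] gap 35.8
t 39.10 axis in fix [-5.2740e+01  6.0000e-02  1.0688e+02] F fix [-3.17 -2.3   9.17] tau [-0.06  0.55  0.01] gap 35.5
```

Contact is clear at tip z ≈ 110, then 1.6 N/mm, now 8.9 N. One more small step.

servo_tool:
  targets: [0,0,0.0007,0,0,0,0,0,0.0014,0,0,0,0,0,0.0021,0,0,0,0,0,0.0028,0,0,0,0,0,0.0028,0,0,0]

```text
t: 39.72
tcp_pos: [476.2, 205.8, 106.1]
tcp_rot: [[0.284, 0.959, 0.002], [0.959, -0.284, -0.0], [0.001, 0.002, -1.0]]
ft_force: [-4.3, -0.3, 8.2]
finger_gap: 35.6
```

```bash
python3 - <<'E'
from h import *
rd(0);grab('scene');rd(0);grab('scene');rd(0)
E
```

```text
t 39.73 axis in fix [-5.2770e+01  8.0000e-02  1.0609e+02] F fix [-4.05 -1.55  8.17] tau [-0.12  0.65 -0.02] gap 35.6
t 39.77 axis in fix [-5.2750e+01  6.0000e-02  1.0608e+02] F fix [-3.84 -1.91 10.02] tau [-0.15  0.64  0.  ] gap 35.5
t 39.83 axis in fix [-5.2790e+01  6.0000e-02  1.0609e+02] F fix [-3.37 -2.05  9.4 ] tau [-0.1   0.68  0.04] gap 35.8
```

servo_tool:
  targets: [0,0,-0.002,0,0,0,0,0,-0.006,0,0,0,0,0,-0.015,0,0,0,0,0,-0.04,0,0,0,0,0,-0.09,0,0,0]

```text
t: 40.45
tcp_pos: [475.1, 205.6, 139.9]
tcp_rot: [[0.284, 0.959, -0.002], [0.959, -0.284, -0.001], [-0.001, -0.002, -1.0]]
ft_force: [-0.3, 0.1, 0.2]
finger_gap: 35.7
```

servo_tool:
  targets: [0,0,-0.07,0,0,0,0,0,-0.17,0,0,0,0,0,-0.25,0,0,0,0,0,-0.25,0,0,0,0,0,-0.25,0,0,0]

```text
t: 41.08
tcp_pos: [475.1, 205.7, 238.9]
tcp_rot: [[0.284, 0.959, -0.002], [0.959, -0.284, -0.001], [-0.001, -0.001, -1.0]]
ft_force: [-0.1, -0.3, -0.6]
finger_gap: 35.9
```

```bash
python3 - <<'E'
from h import *
f=grab('wrist','w25.png');s=grab('scene','s25.png');d=grab('side','d25.png')
cv2.imwrite('pics/d25c.png',cv2.resize(d['color'][150:330,110:320],None,fx=3.5,fy=3.3,interpolation=cv2.INTER_CUBIC))
rd(0)
E
```

```text
t 41.23 axis in fix [-54.17  -0.49 238.2 ] F fix [0.3  0.85 0.12] tau [ 0.03 -0.19 -0.  ] gap 35.1
```

View pics/w25.png

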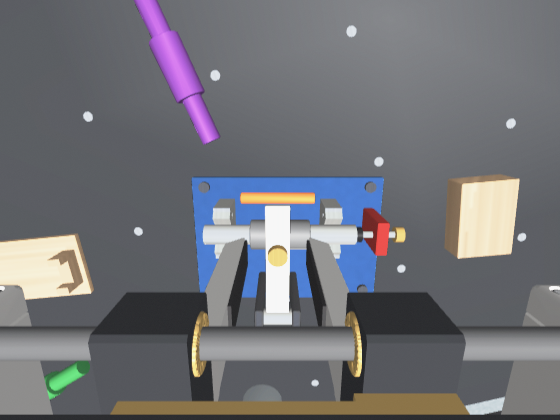

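View pics/d25c.png

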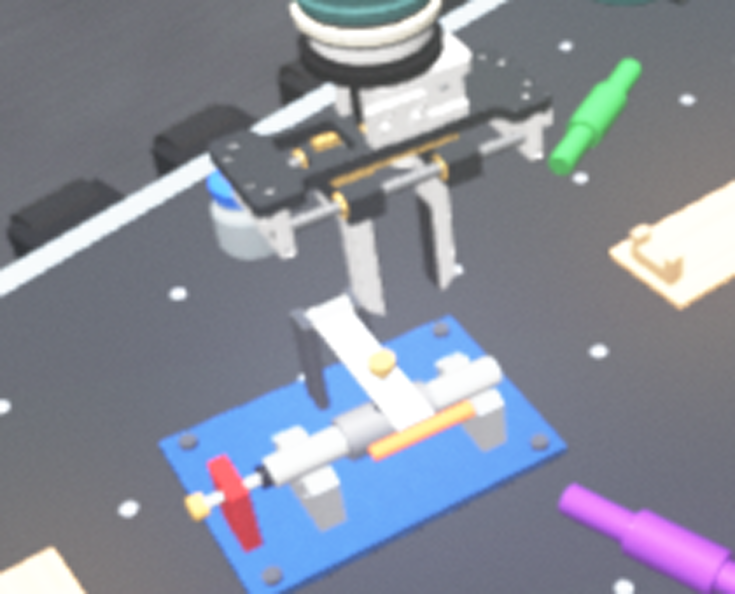

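View pics/s25.png

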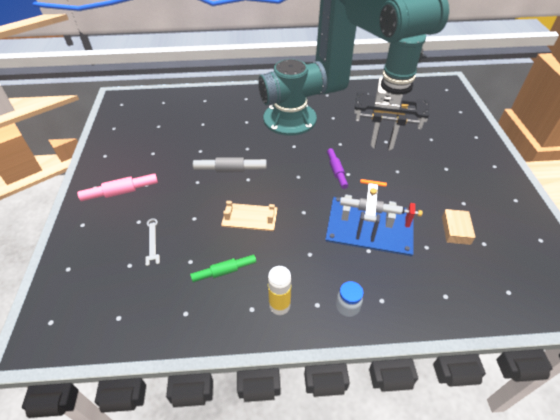

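```bash
python3 - <<'E'
import cv2,numpy as np
a=cv2.imread('pics/w25.png')[215:260,325:415];b=cv2.imread('pics/d25.png')[265:315,165:225];c=cv2.imread('pics/d16.png')[265:315,165:225]
A=cv2.resize(a,(540,270),interpolation=3);B=cv2.resize(b,(360,300),interpolation=3);C=cv2.resize(c,(360,300),interpolation=3)
o=np.zeros((575,730,3),'uint8');o[:270,:540]=A;o[272:572,:360]=C;o[272:572,365:725]=B
cv2.imwrite('pics/fin.png',o)
E
```

```text
(no output)
```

View pics/fin.png

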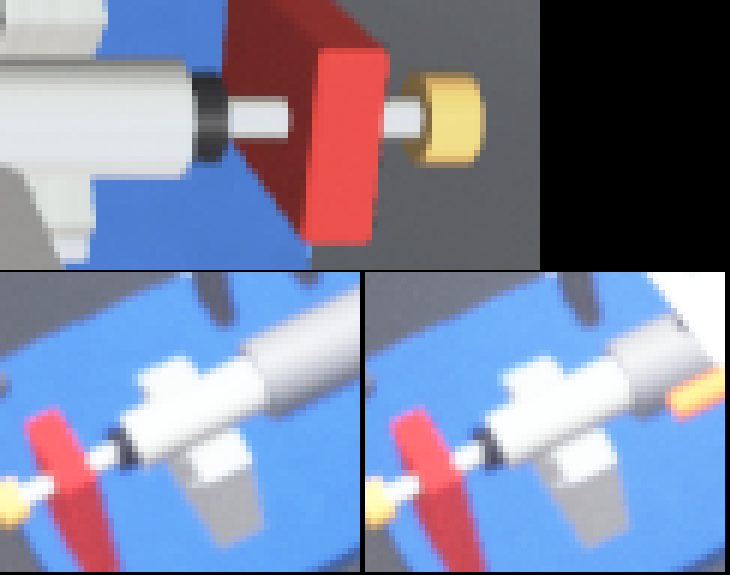

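The roller end still bears on the black foot, and the before/after strap crops match. Handing in.

```bash
python3 - <<'E'
from h import *
print(workorder.job_done()); print(status.get_obs()['t'])
E
```

```text
the job is handed in; nothing more can be done
None
the job is handed in; nothing more can be done
```

The job is handed in at about 41 s of the 72 s allowed. The roller lies in both V-blocks against the stop, and the strap is closed on it. No verdict was reported.

- **Roller:** I took the smaller grey roller from the rack and lowered it with the gripper tilted 12° to clear the open strap. The first lowering caught on one wall of the V, so I lifted about 2 mm, shifted sideways and seated it again.
- **Stop:** I slid the roller along the V until the foot was compressed by an estimated 1.8–2 mm, about 4–5 N. This figure comes from where contact was first felt and from the length of screw visible. It is not a direct reading, because V friction added about 3 N. The roller did not move when released.
- **Strap:** I pushed the bar over from behind at about 4 N, then pressed it down from above. The foot met the sleeve with the fingertips at about z = 110 mm. I stopped at 9–10 N on the bar, which puts an estimated 9 N on the roller.

**Last checks:**
- The strap stays down with the robot clear, but I did not measure the force left after release.
- The roller's end still bears on the stop's foot, unchanged from before clamping.
- The can, wrench, offcut and jar look where they were.

**Disagreements:**
- The side camera was about 3.5 mm off in y against the table holes.
- The V felt about 1.4 mm off in x from where the cameras put it.
- One two-view height of a V-block corner came out at 55 mm instead of 64 mm. I relied on touch for that height.

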